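Fit the power modules into the cart's electronics tray

ROBOT

A 7-joint arm with a two-finger parallel gripper is mounted at the origin on the work surface. World frame = base frame: x ahead of the robot, y to its left, z up, the work surface at z = 0. Lengths are in m, angles in rad, forces in N, time in s.
With the tool pointing down it reaches from about 0.4 to 0.875 m from the base axis. Payload 6.5 kg.
Tool frame: the origin (TCP) lies at the very end of the fingers, on their centre line; the grasp point (between the pads) lies hold_point_z behind it (hold_point_z is the distance from the TCP to the grasp point, in m); x points along the fingers, y is the direction in which the jaws open and shut, and the axes are right-handed (so a half turn about x gives the same grasp; the last joint's range is limited). The gripper opens to 88 mm and grips with 3 to 60 N. Pads are 18 mm wide; open, the fingers measure 123 mm over their backs; the gripper's body (75 mm by 187 mm) begins 45 mm behind the grasp point.
Start: joints at [1.058, 0.536, -0.004, 1.538, 0.003, 1.067, -0.071], TCP at [0.281, -0.586, 0.239] pointing down, gripper open.
Joint ranges: [-2.7, 2.7], [-0.37, 2.16], [-1.27, 1.26], [0.24, 2.4], [-1.31, 4.45], [0.19, 1.91], [-2.76, 2.76]. Speed limits (rad/s): [2.39, 2.39, 3.14, 3.14, 3.14, 3.14, 3.14].

INTERFACE

Orientations are given as [roll, pitch, yaw] about the fixed x, y, z axes, in that order (R = Rz(yaw) Ry(pitch) Rx(roll)).
In Python, from cell import get_state, get_image, camera_model, hand_in, hold_point_z gives the robot as it stands.
- The arm moves only by the shell command python3 -m jog 'ROWS' [FORCE]. ROWS is text: rows parted by semicolons, each of 5 numbers parted by spaces: the shift along the tool's x, y, z in m, then the turn about the tool's x in degrees, then the closure, from -1 (fully open) to 1 (shut). A call has 1 to 10 rows; each row is the pose to reach, as a shift and turn from the pose commanded when the call began, along the tool's axes at that moment; what a row does not reach only later rows make up. A row lasts 1/12 s, in which the tool goes at most 41.7 mm and 7.16 degrees, less where a joint would pass 70% of its speed; a pose out of reach is approached as far as the arm can. A call with a gripper value outside its range is refused whole. The fingers move at their own pace and stop on an object; FORCE is the grip in N (left out, the last holds). Time passes only in rows, so rows that repeat a pose let the fingers close. It gives the time, the measured TCP pose, the force and the opening at its end, in the units of the state.
- get_state(): the state, without advancing time (a new reading comes with each control period).
- get_image(name): name is "scene" or "top"; returns the picture (420x560x3 uint8, red, green, blue); there is no depth.
- camera_model(name): a dict with "vertical_fov" (degrees; the focal length in pixels is half the picture's height over the tangent of half this angle, whatever the lens; pixels are square), "cx", "cy" (the principal point, pixels), "rvec" (rotation vector, rad) and "tvec" (3), from world to camera coordinates, as OpenCV has them. Camera axes: x right, y down, z forward; pixel columns grow to the right and rows downward; lengths in m; the calibration is good to about 2 mm. A picture is of the moment at which its call begins. camera_model takes no time and is no camera call.
- hand_in(): hands the job in, once; it reports no verdict.
The state is a dict: "t": time; "joint_pos": joint angles; "qd": joint speeds; "joint_efforts": joint torques, N m; "tcp_pos": TCP position; "tool_rot": TCP orientation; "force": force on the tool from outside, world axes, zero at the start; "ft_torque": the same for the moment, N m; "gripper_width": opening from 0.0 (shut) to 1.0 (fully open).
Only numpy, scipy, OpenCV 4.12 (cv2) and the standard library are available. Lean on these libraries where they do the work, as an engineer would, in place of code of your own. Each camera call takes 0.05 s, during which the arm holds its last target.

TASK

Fit out the cart's electronics tray: set the orange charger, the black converter and the finned aluminium regulator down, fully home, each in the nest of its own shape while the hold-down frame stands open; do not slam them in. Then swing the orange hold-down frame fully down over them and let go, and leave the other things on the bench where they are.

Things in the scene. Friction and masses are not known exactly. Their poses are not given: they have to be found in the camera images.
- charger: Battery charger: orange box 86 (x) x 56 (y) x 50 (z) mm with a round black fan on top, 0.4 to 0.75 kg; origin at the centre of its underside, z up. Starts on the table. The same if turned by half a turn.
- converter: DC converter: black box 72 (x) x 46 (y) x 50 (z) mm whose +x end carries a red terminal block 22 (x) x 22 (y) mm, 30 mm high, so 94 mm long in all; 0.3 to 0.55 kg. Origin on the underside, in the middle of the 94 mm length (black box from x = -47 to +25 mm, red block from +25 to +47 mm). Starts on the table.
- regulator: Finned aluminium regulator: foot plate 66 (x) x 76 (y) x 10 mm, on it a finned body 60 (x) x 44 (y) mm up to 50 mm above the underside; 0.3 to 0.55 kg. Origin at the centre of the underside, z up. Starts on the table. The same if turned by half a turn.
- charger_nest: Grey block 112 x 96 x 16 mm, fixed on the tray at one of three places; origin at the centre of its underside (6 mm above the table), axes as the tray's. Pocket open at the top, floor 4 mm and rim 16 mm above the origin, 3 mm clear of the part all round. Holds the charger: rectangular pocket for 86 mm (x) by 56 mm (y), centred.
- converter_nest: Grey block 112 x 96 x 16 mm, fixed on the tray at one of three places; origin at the centre of its underside (6 mm above the table), axes as the tray's. Pocket open at the top, floor 4 mm and rim 16 mm above the origin, 3 mm clear of the part all round. Holds the converter: T-shaped pocket for 94 mm length, narrow at +x for the red block: the converter's x goes along the nest's x.
- regulator_nest: Grey block 112 x 96 x 16 mm, fixed on the tray at one of three places; origin at the centre of its underside (6 mm above the table), axes as the tray's. Pocket open at the top, floor 4 mm and rim 16 mm above the origin, 3 mm clear of the part all round. Holds the regulator: nearly square pocket for 66 mm (x) by 76 mm (y), centred.
- tray: White electronics tray fixed to the table, plate 220 (x) x 340 (y) x 6 mm; origin on the table. It carries the three nests in a row along its y, centred at x = 0 and y = -104, 0 and +104 mm. Its +x (far) edge carries the hinge of the hold-down frame. Two steel hinge posts stand at x = 75, y = -158 and +158 mm, 66 mm high.
- bail (a joint): Angle (rad) of the orange hold-down frame: 0 = fully down, level over the modules (end stop); grows as it is raised; about 1.57 = upright; more = leaning away from the robot; stop at 2.3. It starts standing open. A stiff hinge (about 0.3 N m) holds it at any angle; about 2 to 4 N at the grip moves it. Mass 0.25 kg.
- bail_hinge (a point): Point on the hold-down frame's hinge axis, at its middle: tray x = 75, y = 0, 70 mm above the table. The axis runs along the tray's y.
- bail_grip (a point): Middle of the black rubber grip on the frame's round front bar: 14 mm diameter, 90 mm long, along the tray's y, 175 mm from the hinge axis. Fully down it is at tray x = -100 mm, 70 mm above the table. The frame is 316 mm wide; three flat strips run from the hinge over the nests to a cross bar 55 mm short of the grip (open window between), 6 mm above seated modules when down; a module not home stops it.
- socket: Bystander: steel wrench socket, 22 mm diameter, 30 mm tall, standing among the modules; origin at the centre of its underside.
- bit_case: Bystander: yellow bit case, 80 x 120 x 26 mm; origin at the centre of its underside.
- screwdriver: Bystander: screwdriver with a green handle, about 200 mm long, lying along its x.
- wrench: Bystander: steel wrench, lying along its x.
- spray_can: Bystander: red spray can, 54 mm diameter, 150 mm tall; origin at the centre of its underside.
- tape: Bystander: roll of black tape, 70 mm diameter, 20 mm tall, lying flat; origin at the centre of its underside.
- tub: Bystander: clear plastic tub, 130 x 150 x 55 mm, with a grey hose in it; origin at the centre of its underside.
- fuse_box: Bystander: old black fuse box with coloured fuses, 60 x 80 x 30 mm; not to be fitted. Origin at the centre of its underside.
Mind the look-alikes: they are no part of the job. Several things have the shape of the charger; the one meant has the colours described above.

How it is judged:
On the way, in this order (a step that is already met when the one before it is completed fails the run):
1. all three modules sit fully home in their own nests, the hold-down frame still open (horizontal distance between charger and charger_nest below 0.006 m and z of charger in the frame of charger_nest below 0.007 m and angle between the x axis of charger and the x axis of charger_nest, either way round below 0.1 rad and angle between each of charger, converter, regulator's own z axis and vertical below 0.08 rad and horizontal distance between converter and converter_nest below 0.006 m and z of converter in the frame of converter_nest below 0.007 m and angle between the x axis of converter and the x axis of converter_nest, either way round below 0.1 rad and horizontal distance between regulator and regulator_nest below 0.006 m and z of regulator in the frame of regulator_nest below 0.007 m and angle between the x axis of regulator and the x axis of regulator_nest, either way round below 0.1 rad and value of joint bail above 0.6 rad), for 0.2 s.
2. the hold-down frame is fully down over the seated modules (horizontal distance between charger and charger_nest below 0.006 m and z of charger in the frame of charger_nest below 0.007 m and angle between the x axis of charger and the x axis of charger_nest, either way round below 0.1 rad and angle between each of charger, converter, regulator's own z axis and vertical below 0.08 rad and horizontal distance between converter and converter_nest below 0.006 m and z of converter in the frame of converter_nest below 0.007 m and angle between the x axis of converter and the x axis of converter_nest, either way round below 0.1 rad and horizontal distance between regulator and regulator_nest below 0.006 m and z of regulator in the frame of regulator_nest below 0.007 m and angle between the x axis of regulator and the x axis of regulator_nest, either way round below 0.1 rad and value of joint bail below 0.05 rad), for 0.2 s.
At the end, for the whole second after the job is handed in: Charger, converter and regulator each in its own nest: within 6 mm of its centre, underside within 3 mm of the pocket floor, in line within 0.1 rad, upright within 0.08 rad and at rest; hold-down frame within 0.05 rad of fully down (all of step 2 and linear speed of each of charger, converter, regulator below 0.02 m/s); the robot touches nothing.
It fails at once if a bystander is moved by more than 30 mm (distance of any of socket, bit_case, screwdriver, wrench, spray_can, tape, tub, fuse_box from where it was at the start of the episode above 0.03 m).
It fails at once if a module is slammed into a nest (over 60 N) (contact force between any of charger, converter, regulator and charger_nest above 60 N or contact force between any of charger, converter, regulator and converter_nest above 60 N or contact force between any of charger, converter, regulator and regulator_nest above 60 N).
It also fails if it takes over 72 s, if anything falls off the work surface, if the arm or the gripper's body presses on something with over 40 N, if the wrist force passes 120 N, or if a joint passes its speed limit or range.

## Working session

There is one attempt and no reset: what is moved stays moved. The work goes in short steps, Python scripts to look and compute and a shell command to move; the robot and the scene stay as the last step left them, time stands still between calls to the robot, and variables do not carry over. Pictures are saved under pics/ and viewed, and the job is handed in when it is done.

```bash
ls; mkdir -p pics; python3 - <<'E'
from cell import *
import cv2
print(get_state()); print(hold_point_z)
for n in("scene","top"):
    print(n,camera_model(n)); cv2.imwrite(f"pics/{n}0.png",get_image(n)[:,:,::-1])
E
```

```text
pics
{'t': 0.0, 'joint_pos': array([ 1.05778482,  0.53718348, -0.00442887,  1.53882995,  0.00262647,
        1.06728435, -0.07120509]), 'qd': array([ 0.00047076, -0.00029799, -0.00142299,  0.00204145,  0.00026294,
       -0.0020834 , -0.00013982]), 'joint_efforts': array([ 4.12057962e-04, -5.70976639e+01,  9.91020575e-01, -2.51598519e+01,
       -5.61912591e-02,  1.79361081e-02,  1.80476604e-04]), 'tcp_pos': array([ 0.28057723, -0.58566685,  0.23784478]), 'tool_rot': array([-1.4807482 ,  1.56909662,  2.10772713]), 'force': array([ 0.58650933, -0.61836184,  0.0706317 ]), 'ft_torque': array([ 0.0082957 , -0.00627464,  0.00486922]), 'gripper_width': 1.001060935693055}
0.0187
scene {'vertical_fov': 55.62053769854996, 'cx': 283.1436918278918, 'cy': 212.43988160926065, 'rvec': array([ 2.0652989 ,  1.6207709 , -0.47639711]), 'tvec': array([-0.14332818, -0.35915539,  1.40335728])}
top {'vertical_fov': 42.11641426013264, 'cx': 280.4874614389071, 'cy': 209.04816161267482, 'rvec': array([ 2.15692353, -2.15245499,  0.14254649]), 'tvec': array([0.05136506, 0.50351844, 1.56350243])}
```

View pics/scene0.png

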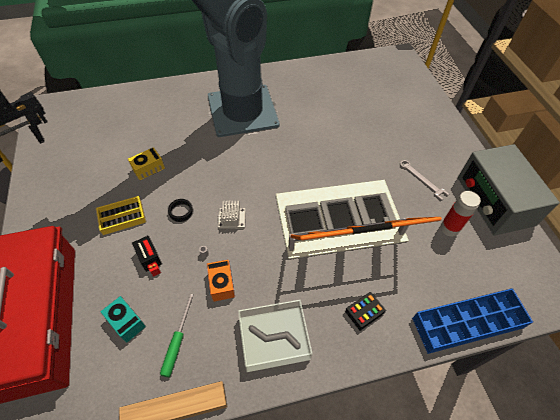

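View pics/top0.png

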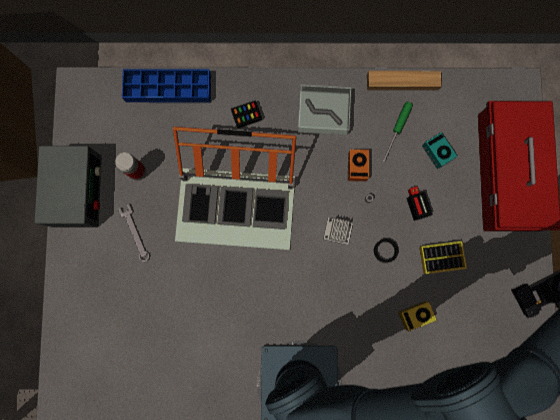

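Charger-shaped candidates in top view: orange (360,165), teal (440,150), yellow (418,316). The orange one with the black fan fits the description. I'll confirm it in an enlarged crop.

```bash
cat > h.py <<'E'
import numpy as np,cv2
from cell import *
from scipy.spatial.transform import Rotation as Rn
def cam(n):
    m=camera_model(n);f=210/np.tan(np.radians(m['vertical_fov']/2))
    K=np.array([[f,0,m['cx']],[0,f,m['cy']],[0,0,1]])
    return K,Rn.from_rotvec(m['rvec']).as_matrix(),np.array(m['tvec'])
def unp(n,uv,z):
    K,R,t=cam(n);uv=np.atleast_2d(uv).astype(float)
    d=(R.T@np.linalg.inv(K)@np.c_[uv,np.ones(len(uv))].T).T;c=-R.T@t
    return c+d*((z-c[2])/d[:,2])[:,None]
def prj(n,P):
    K,R,t=cam(n);q=(K@(R@np.atleast_2d(P).T+t[:,None])).T
    return q[:,:2]/q[:,2:]
def crop(n,img,x0,y0,x1,y1,s,fn):
    cv2.imwrite(fn,cv2.resize(img[y0:y1,x0:x1,::-1],None,fx=s,fy=s,interpolation=cv2.INTER_CUBIC))
E
python3 - <<'E'
from h import *
i=cv2.imread('pics/top0.png')[:,:,::-1]
crop('top',i,310,90,470,270,3.3,'pics/c1.png')
crop('top',i,165,110,305,260,4,'pics/c2.png')
K,R,t=cam('top');print(-R.T@t)
K,R,t=cam('scene');print(-R.T@t)
E
```

```text
[0.29570572 0.0548112  1.61563081]
[ 1.0798711  -0.13771464  0.96636447]
```

View pics/c1.png

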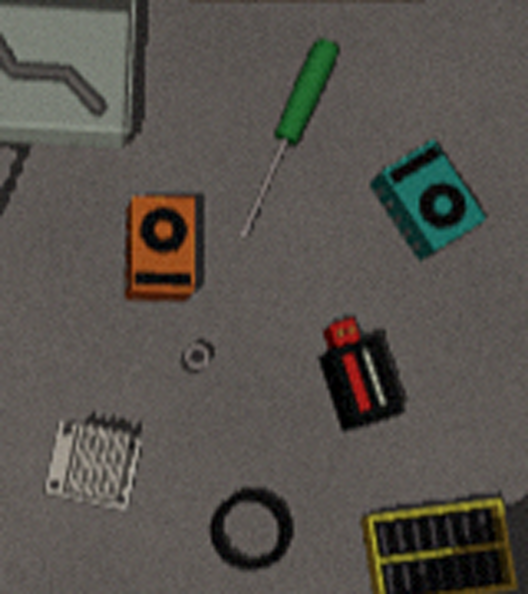

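View pics/c2.png

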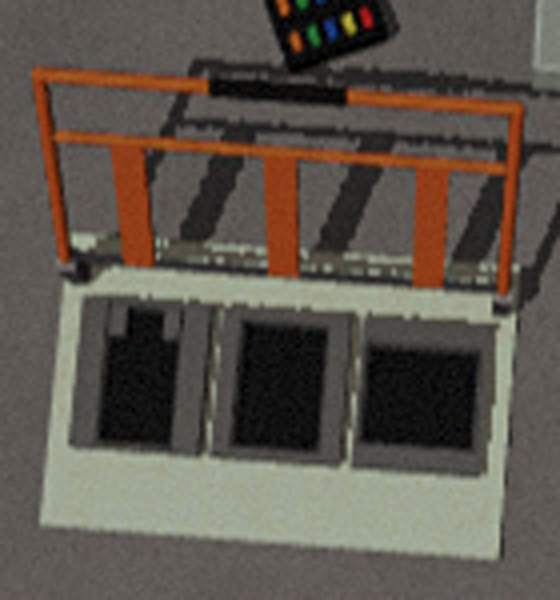

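The crop confirms it. The orange box with the round black fan is at top (360,165). The converter, black with a red block pointing up in the image, is at (418,203), and the regulator is at (338,230). From left to right the nests are converter (T), charger (tall rectangle) and regulator (near-square). Next I'll measure the poses.

```bash
python3 - <<'E'
from h import *
i=cv2.imread('pics/top0.png');hsv=cv2.cvtColor(i,cv2.COLOR_BGR2HSV);H,S,V=cv2.split(hsv)
def show(name,m,z,box):
    x0,y0,x1,y1=box
    mm=np.zeros(m.shape,np.uint8);mm[y0:y1,x0:x1]=m[y0:y1,x0:x1]*255
    mm=cv2.morphologyEx(mm,cv2.MORPH_CLOSE,np.ones((3,3)))
    c=max(cv2.findContours(mm,cv2.RETR_EXTERNAL,cv2.CHAIN_APPROX_NONE)[0],key=cv2.contourArea)
    c=cv2.convexHull(c)[:,0]
    P=unp('top',c,z)[:,:2]*1000
    r=cv2.minAreaRect(P.astype(np.float32));print(name,[np.round(a,1) for a in r],np.round(c.mean(0)),'px',len(c))
    return mm
show('charger',((H<20)&(S>150)&(V>60)),.05,(340,140,380,190))
show('chargerbright',((H<20)&(S>150)&(V>130)),.05,(340,140,380,190))
show('redblk',((H<10)|(H>170))&(S>130)&(V>90),.03,(402,180,432,196))
show('redstripe',((H<10)|(H>170))&(S>130)&(V>60),.05,(402,196,432,220))
show('reg',(V>110)&(S<60),.0,(320,210,360,250))
show('tray',(V>130)&(S<70),.006,(165,180,300,255))
for y in (0,1):
  pass
print(i[200:206:5,400:440:3].tolist())
# tray edges: fit
m=((V>130)&(S<70)).astype(np.uint8)
def line(pts):
    P=unp('top',np.array(pts),.006)[:,:2].astype(np.float32)
    return cv2.fitLine(P,cv2.DIST_HUBER,0,.01,.01).ravel()
bot=[(u,max(np.where(m[225:255,u])[0])+225+.5) for u in range(182,286)]
L=[(min(np.where(m[v,165:190])[0])+165-.5,v) for v in range(195,238)]
Rr=[(max(np.where(m[v,280:300])[0])+280+.5,v) for v in range(200,242)]
for p in(bot,L,Rr):print(line(p),p[0],p[-1])
E
```

```text
charger [array([ 633.4, -174.3]), array([58.8, 93.5]), np.float64(89.2)] [357. 166.] px 9
chargerbright [array([ 639.8, -177.2]), array([52.9, 74.7]), np.float64(88.9)] [359. 162.] px 4
redblk [array([ 560.6, -341.1]), array([20.7, 22.6]), np.float64(16.7)] [414. 191.] px 10
redstripe [array([ 513.1, -345.5]), array([52.2, 11.1]), np.float64(16.7)] [418. 206.] px 9
reg [array([ 444.4, -118.1]), array([75., 69.]), np.float64(77.3)] [340. 230.] px 12
tray [array([497.5, 188.8]), array([339.9, 197.9]), np.float64(86.0)] [237. 213.] px 20
[[[87, 93, 97], [89, 91, 96], [83, 86, 92], [0, 0, 1], [8, 11, 4], [18, 21, 156], [12, 12, 58], [92, 106, 104], [0, 0, 0], [14, 17, 17], [87, 90, 95], [86, 89, 94], [85, 88, 92], [86, 90, 93]], [[83, 85, 91], [80, 82, 86], [92, 96, 100], [9, 8, 10], [0, 0, 3], [10, 12, 28], [31, 36, 166], [8, 6, 0], [77, 90, 88], [14, 13, 11], [32, 33, 38], [84, 88, 94], [86, 90, 96], [85, 87, 94]]]
[0.07132437 0.99745315 0.40020183 0.2076617 ] (182, np.float64(241.5)) (285, np.float64(249.5))
[ 0.9976859  -0.06799119  0.5074322   0.35853133] (np.float64(179.5), 195) (np.float64(174.5), 237)
[ 0.9973132  -0.07325591  0.47282386  0.02045153] (np.float64(292.5), 200) (np.float64(289.5), 241)
```

```bash
cat > ov.py <<'E'
from h import *
def box(x0,x1,y0,y1,z):
    return np.array([[x0,y0,z],[x1,y0,z],[x1,y1,z],[x0,y1,z]])/1000
def place(P,x,y,yaw,z0=0):
    c,s=np.cos(yaw),np.sin(yaw);return np.c_[P[:,0]*c-P[:,1]*s+x,P[:,0]*s+P[:,1]*c+y,P[:,2]+z0]
def loops(poses,tray):
    o=[]
    for k,(x,y,yd) in poses.items():
        a=np.radians(yd)
        B={'charger':[box(-43,43,-28,28,50),box(-43,43,-28,28,0)],
           'converter':[box(-47,25,-23,23,50),box(-47,25,-23,23,0),box(25,47,-11,11,30)],
           'regulator':[box(-33,33,-38,38,10),box(-30,30,-22,22,50)]}[k]
        o+=[place(b,x,y,a) for b in B]
    x,y,yd=tray;a=np.radians(yd)
    o.append(place(box(-110,110,-170,170,6),x,y,a))
    for yy in(-104,0,104): o.append(place(box(-56,56,yy-48,yy+48,22),x,y,a))
    o.append(place(box(-46,46,-31,31,22),x,y,a));o.append(place(box(-36,36,-145,-63,22),x,y,a))
    return o
def draw(n,img,o,b,s,fn):
    x0,y0,x1,y1=b
    c=cv2.resize(img[y0:y1,x0:x1],None,fx=s,fy=s,interpolation=cv2.INTER_CUBIC)
    for l in o:
        q=(prj(n,l)+.5-[x0,y0])*s-.5
        cv2.polylines(c,[np.round(q*8).astype(np.int32)],True,(255,255,0),1,cv2.LINE_AA,3)
    cv2.imwrite(fn,c)
E
cat > t.py <<'E'
from ov import *
import sys
poses=eval(sys.argv[1]);tray=eval(sys.argv[2]);k=sys.argv[3]
o=loops(poses,tray)
T=cv2.imread('pics/top0.png');S=cv2.imread('pics/scene0.png')
draw('top',T,o,(310,130,450,260),4,f'pics/ovt{k}.png')
draw('scene',S,o,(110,190,260,310),5,f'pics/ovs{k}.png')
draw('scene',S,o,(265,165,425,265),5,f'pics/ovn{k}.png')
draw('top',T,o,(165,110,305,260),4,f'pics/ovm{k}.png')
E
python3 t.py "dict(charger=(.637,-.1757,-1),converter=(.526,-.3514,16.7),regulator=(.4444,-.1181,-12.7))" "(.5091,.1881,-4.06)" 1
```

```text
(no output)
```

View pics/ovt1.png

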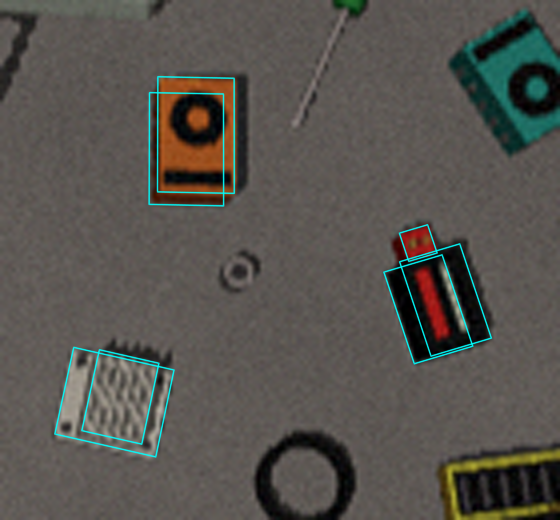

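View pics/ovs1.png

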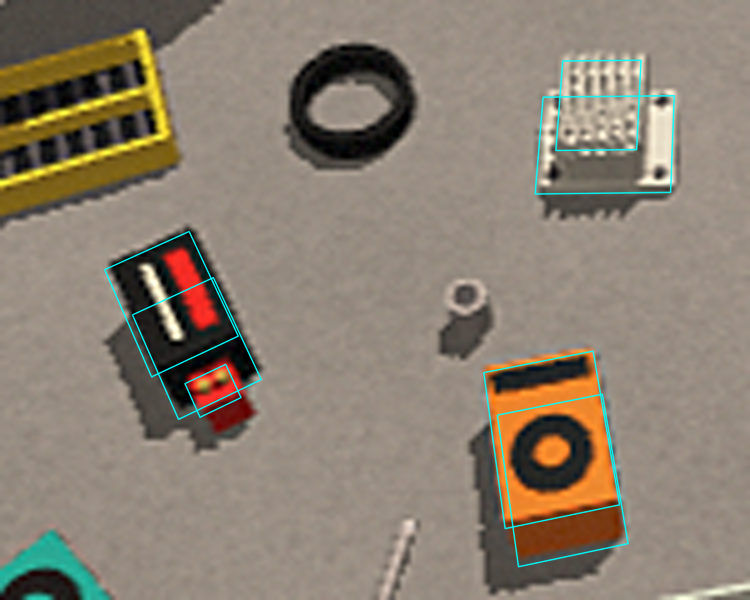

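View pics/ovn1.png

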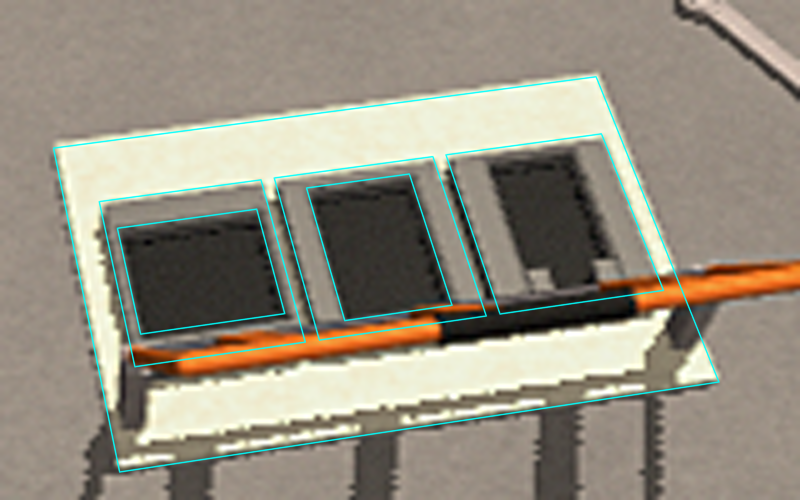

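View pics/ovm1.png

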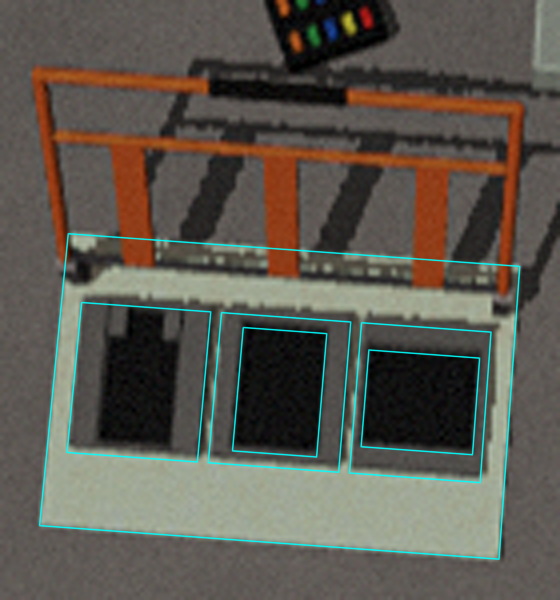

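```bash
python3 - <<'E'
from h import *
from ov import *
a=np.radians(-4.06);ex=np.array([np.cos(a),np.sin(a)]);ey=np.array([-np.sin(a),np.cos(a)]);c0=np.array([.5091,.1881])
for n in('top','scene'):
    g=cv2.GaussianBlur(cv2.cvtColor(cv2.imread(f'pics/{n}0.png'),cv2.COLOR_BGR2GRAY).astype(np.float32),(0,0),.6)
    def prof(p0,dr,side,span,z):
        # scan from p0 along dr (tray coords mm) averaged along side
        s=np.arange(0,span,.25);acc=0
        for w in np.arange(-side,side+.1,2):
            P=np.array([p0])+s[:,None]*np.array(dr)+w*np.array([-dr[1],dr[0]])
            W=c0+(P[:,:1]*ex+P[:,1:]*ey)/1000
            q=prj(n,np.c_[W,np.full(len(W),z)])
            acc=acc+cv2.remap(g,q[:,0].astype(np.float32)[:,None],q[:,1].astype(np.float32)[:,None],cv2.INTER_LINEAR).ravel()
        return s,acc/len(np.arange(-side,side+.1,2))
    def edge(p0,dr,side,span,z):
        s,v=prof(p0,dr,side,span,z);d=np.gradient(v,s);k=np.argmax(np.abs(d))
        w=np.abs(d)*(np.abs(s-s[k])<5);return p0[0]*dr[0]+p0[1]*dr[1]+(w*s).sum()/w.sum(), d[k]
    for nm,yc,hx,hy in(('conv',104,50,26),('chg',0,46,31),('reg',-104,36,41)):
        r=[]
        for dr,h in(((1,0),hx),((-1,0),hx),((0,1),hy),((0,-1),hy)):
            o=10 if nm!='conv' else 10
            p0=np.array([0.,yc]); 
            if nm=='conv': p0=p0+(-15*abs(dr[1]),0)
            p=p0+np.array(dr)*(h-10)
            e,d=edge(p,dr,9 if nm=='conv' else 15,20,.022);r.append((round(e,1),round(float(d),1)))
        print(n,nm,r,'ctr',(r[0][0]-r[1][0])/2,(r[2][0]-r[3][0])/2-yc)
    # outer block edges & tray edges
    for yc in(104,0,-104):
        print('outer -x',edge(np.array([-46.,yc]),(-1,0),25,20,.022),'outer +y',edge(np.array([0.,yc+40]),(0,1),30,16,.022),'-y',edge(np.array([0.,yc-40]),(0,-1),30,16,.022))
    print('tray',[np.round(edge(np.array(p,float),d,s,20,.006),1) for p,d,s in(((-100,0),(-1,0),120),((0,160),(0,1),60),((0,-160),(0,-1),60))])
E
```

```text
top conv [(np.float64(57.4), 7.5), (np.float64(52.1), 14.5), (np.float64(131.3), 9.4), (np.float64(-76.5), 10.7)] ctr 2.6499999999999986 -0.09999999999999432
top chg [(np.float64(50.4), 6.8), (np.float64(52.2), 13.7), (np.float64(32.6), 9.2), (np.float64(31.7), 10.1)] ctr -0.9000000000000021 0.45000000000000107
top reg [(np.float64(39.7), 6.3), (np.float64(32.9), 9.1), (np.float64(-60.0), 11.8), (np.float64(144.4), 9.3)] ctr 3.400000000000002 1.7999999999999972
outer -x (np.float64(51.38498518994563), np.float32(15.652786)) outer +y (np.float64(151.61733735079693), np.float32(16.500702)) -y (np.float64(-52.49371994915105), np.float32(9.371582))
outer -x (np.float64(52.651111042720636), np.float32(13.528046)) outer +y (np.float64(51.648173664987006), np.float32(-9.371597)) -y (np.float64(52.17572646883743), np.float32(9.124619))
outer -x (np.float64(53.01188216736869), np.float32(13.666962)) outer +y (np.float64(-59.80596016527304), np.float32(11.957077)) -y (np.float64(157.15129678171144), np.float32(17.065613))
tray [array([110. , -11.3]), array([169.9, -13.4]), array([169.5, -16.8]
[... 404 characters left out ...]
loat64(144.4), 15.0)] ctr 2.599999999999998 1.2999999999999972
outer -x (np.float64(52.26199491254141), np.float32(21.634888)) outer +y (np.float64(152.35761631947082), np.float32(16.113586)) -y (np.float64(-51.66416920786739), np.float32(17.449905))
outer -x (np.float64(52.96001159445552), np.float32(17.86911)) outer +y (np.float64(51.19115150137501), np.float32(-17.449905)) -y (np.float64(46.82272119761924), np.float32(-14.543121))
outer -x (np.float64(53.88829949808377), np.float32(18.40091)) outer +y (np.float64(-60.478162814505396), np.float32(14.458435)) -y (np.float64(156.87567482358216), np.float32(26.259033))
tray [array([113.1, -15.1]), array([171.2, -13. ]), array([168.7, -21.5])]
```

```bash
cat > nest.py <<'E'
from ov import *
import sys
x,y,yd=eval(sys.argv[1]);a=np.radians(yd);f0=sys.argv[2]; k=sys.argv[3]
o=[]
for yy in(-104,0,104): o.append(place(box(-56,56,yy-48,yy+48,22),x,y,a))
o.append(place(box(-46,46,-31,31,22),x,y,a));o.append(place(box(-36,36,-145,-63,22),x,y,a))
o.append(place(box(-50,25+3,78,130,22),x,y,a));o.append(place(box(28,50,90,118,22),x,y,a))
o.append(place(box(-110,110,-170,170,6),x,y,a))
draw('top',cv2.imread(f'pics/top{f0}.png'),o,(175,172,299,252),6.4,f'pics/n{k}t.png')
draw('scene',cv2.imread(f'pics/scene{f0}.png'),o,(270,172,420,264),5.3,f'pics/n{k}s.png')
E
python3 nest.py "(.5124,.1882,-4.06)" 0 a
```

```text
(no output)
```

View pics/nat.png

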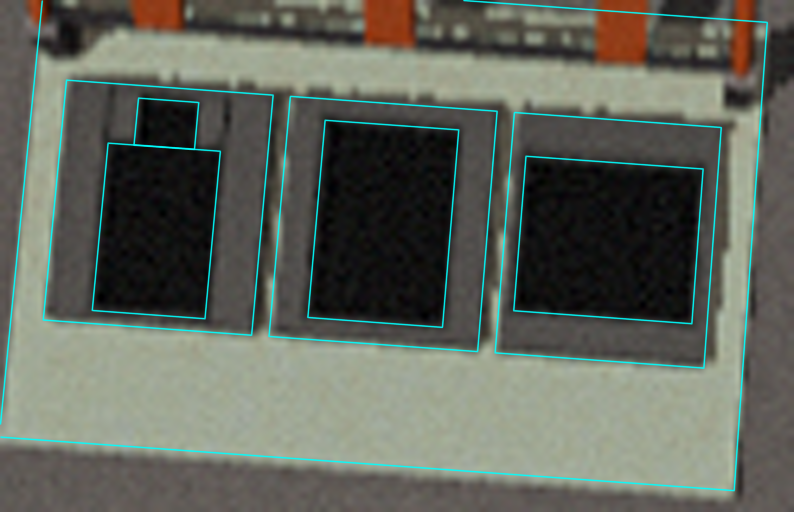

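View pics/nas.png

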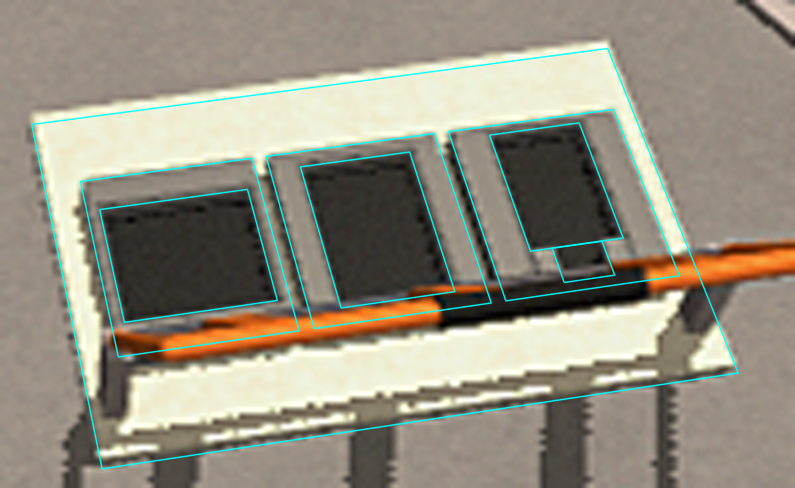

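```bash
cat > st.py <<'E'
from h import *
import sys
# usage: st.py x y z yawdeg : rows for target TCP, tool y along module y at yaw
s=get_state();R=Rn.from_euler('xyz',s['tool_rot']).as_matrix();p=s['tcp_pos']
print('t',round(s['t'],2),'tcp',np.round(p*1000,1),'w',round(s['gripper_width'],3),'F',np.round(s['force'],1),'joints',np.round(s['joint_pos'],2))
ya=np.degrees(np.arctan2(R[1,1],R[0,1]));print('tool x',np.round(R[:,0],3),'tool y ang',round(ya,2))
if len(sys.argv)>1:
    x,y,z,yd=map(float,sys.argv[1:5])
    print('shift tool mm',np.round(R.T@(np.array([x,y,z])-p)*1000,1))
    d=(yd+90-ya+90)%180-90
    print('turn about world z',round(d,2),'=> about tool x (down)',round(-d,2))
E
python3 st.py .637 -.1757 .15 -1
```

```text
t 0.1 tcp [ 280.6 -585.7  238. ] w 1.003 F [ 0.4 -0.2 -0.1] joints [ 1.06  0.54 -0.    1.54  0.    1.07 -0.07]
tool x [-0.001  0.001 -1.   ] tool y ang -64.4
shift tool mm [  88.2 -215.6 -498.6]
turn about world z -26.6 => about tool x (down) 26.6
```

```bash
python3 -m jog '0 -0.015 -0.036 7 -1; 0 -0.03 -0.072 14 -1; 0 -0.045 -0.108 21 -1; 0 -0.062 -0.144 26.6 -1; 0 -0.077 -0.18 26.6 -1; 0 -0.093 -0.216 26.6 -1; 0.01 -0.108 -0.252 26.6 -1; 0.02 -0.123 -0.288 26.6 -1; 0.03 -0.14 -0.324 26.6 -1; 0.04 -0.155 -0.36 26.6 -1' 40; python3 st.py .637 -.1757 .15 -1
```

```text
t: 0.93
tcp_pos: [0.5392, -0.2889, 0.1981]
tool_rot: [-0.558, 1.57, 2.566]
force: [1.0, -0.2, -0.3]
gripper_width: 1.002
t 0.93 tcp [ 539.2 -288.9  198.1] w 1.002 F [ 1.  -0.2 -0.3] joints [ 0.41  0.52  0.    1.68 -0.    0.95 -1.17]
tool x [-0.001  0.    -1.   ] tool y ang -90.99
shift tool mm [  48.  -114.8  -95.8]
turn about world z -0.01 => about tool x (down) 0.01
```

```bash
python3 -m jog '0 -0.03 -0.025 0 -1; 0 -0.06 -0.05 0 -1; 0.015 -0.09 -0.075 0 -1; 0.03 -0.115 -0.096 0 -1; 0.048 -0.115 -0.096 0 -1; 0.048 -0.115 -0.096 0 -1'; python3 st.py .637 -.1757 .022 -1; python3 - <<'E'
from h import *
i=get_image('scene');crop('s',i,150,180,310,330,4,'pics/g1.png')
E
```

```text
t: 1.43
tcp_pos: [0.6352, -0.1737, 0.1465]
tool_rot: [-0.396, 1.564, 2.732]
force: [-1.6, -0.6, -1.3]
gripper_width: 1.0
t 1.43 tcp [ 635.2 -173.7  146.5] w 1.0 F [-1.6 -0.6 -1.3] joints [ 0.21  0.65 -0.01  1.58  0.01  0.92 -1.39]
tool x [-0.006  0.003 -1.   ] tool y ang -90.73
shift tool mm [124.5   2.3  -2.6]
turn about world z -0.27 => about tool x (down) 0.27
```

View pics/g1.png

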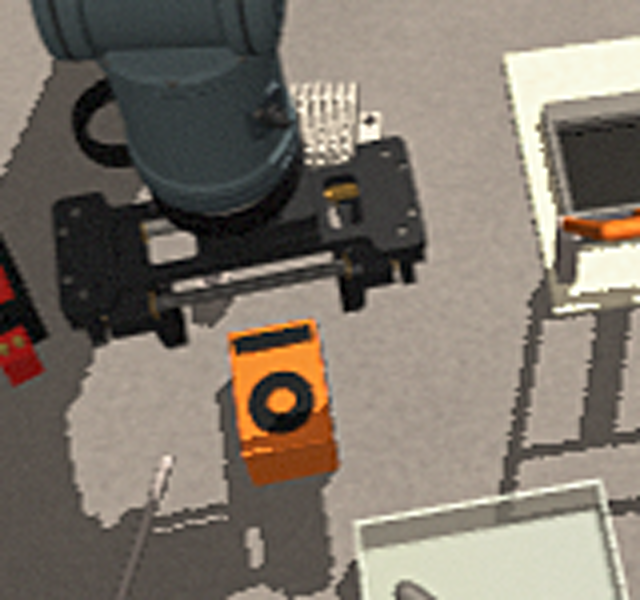

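The gripper is above and just behind the charger. Its fingers line up with the charger's two long sides. Descending.

```bash
python3 -m jog '0.03 0.001 -0.001 0 -1; 0.06 0.001 -0.001 0 -1; 0.09 0.001 -0.001 0 -1; 0.11 0.001 -0.001 0 -1; 0.122 0.001 -0.001 0 -1; 0.122 0.001 -0.001 0 -1; 0.122 0.001 -0.001 0 -1'; python3 st.py .637 -.1757 .022 -1
```

```text
t: 2.07
tcp_pos: [0.6376, -0.1799, 0.0297]
tool_rot: [2.083, 1.57, -1.078]
force: [-0.2, 0.2, 0.1]
gripper_width: 1.001
t 2.07 tcp [ 637.6 -179.9   29.7] w 1.001 F [-0.2  0.2  0.1] joints [ 0.22  0.82 -0.01  1.61  0.01  0.72 -1.39]
tool x [ 0.    -0.001 -1.   ] tool y ang -91.08
shift tool mm [ 7.7 -4.2  0.6]
turn about world z 0.08 => about tool x (down) -0.08
```

```bash
python3 -m jog '0.004 -0.004 0 0 -1; 0.007 -0.004 0 0 -1; 0.007 -0.004 0 0 -0.3; 0.007 -0.004 0 0 0.2; 0.007 -0.004 0 0 1; 0.007 -0.004 0 0 1; 0.007 -0.004 0 0 1; 0.007 -0.004 0 0 1;0.007 -0.004 0 0 1' 40; python3 st.py .637 -.1757 .022 -1
```

```text
t: 2.82
tcp_pos: [0.6377, -0.1751, 0.0219]
tool_rot: [2.234, 1.57, -0.926]
force: [-0.2, -1.4, 1.1]
gripper_width: 0.629
t 2.82 tcp [ 637.7 -175.1   21.9] w 0.629 F [-0.2 -1.4  1.1] joints [ 0.21  0.83 -0.01  1.61  0.02  0.7  -1.4 ]
tool x [ 0.    -0.001 -1.   ] tool y ang -91.02
shift tool mm [-0.1  0.6  0.7]
turn about world z 0.02 => about tool x (down) -0.02
```

```bash
python3 -m jog '-0.02 0 0 0 1; -0.05 0 0 0 1; -0.08 0 0.01 0 1; -0.11 0 0.04 0 1; -0.11 -0.015 0.075 1 1; -0.11 -0.03 0.1 3 1; -0.11 -0.06 0.12 3 1; -0.11 -0.1 0.126 3 1; -0.11 -0.14 0.126 3 1; -0.11 -0.18 0.126 3 1';python3 st.py .5124 .1882 .11 -4.06;  python3 -m jog '0 -0.04 0 0 1; 0 -0.08 0 0 1; 0 -0.12 0 0 1; 0 -0.155 0 0 1;0 -0.175 0 0 1;0 -0.175 0 0 1;0 -0.175 0 0 1';python3 st.py .5124 .1882 .10 -4.06
```

```text
t: 3.65
tcp_pos: [0.5128, 0.0089, 0.1311]
tool_rot: [0.132, 1.569, -3.081]
force: [1.2, 0.7, -6.3]
gripper_width: 0.634
t 3.65 tcp [512.8   8.9 131.1] w 0.634 F [ 1.2  0.7 -6.3] joints [-0.08  0.46 -0.03  1.98  0.02  0.7  -1.77]
tool x [-0.002 -0.    -1.   ] tool y ang -94.07
shift tool mm [  21.1 -178.8   13.1]
turn about world z 0.01 => about tool x (down) -0.01
t: 4.23
tcp_pos: [0.5255, 0.1837, 0.1307]
tool_rot: [0.202, 1.568, -3.006]
force: [-0.1, -0.3, -6.1]
gripper_width: 0.634
t 4.23 tcp [525.5 183.7 130.7] w 0.634 F [-0.1 -0.3 -6.1] joints [-0.38  0.52 -0.05  1.87  0.03  0.75 -2.08]
tool x [-0.002 -0.    -1.   ] tool y ang -93.79
shift tool mm [30.7 -3.6 13.3]
turn about world z -0.27 => about tool x (down) 0.27
```

Next I'll line it up, bring it just above the nest and look.

```bash
python3 -m jog '0.01 -0.0035 0.013 0.2 1; 0.03 -0.0035 0.013 0.2 1; 0.05 -0.0035 0.013 0.2 1; 0.07 -0.0035 0.013 0.2 1;0.076 -0.0035 0.013 0.2 1; 0.076 -0.0035 0.013 0.2 1;0.076 -0.0035 0.013 0.2 1; 0.076 -0.0035 0.013 0.2 1';python3 st.py .5124 .1882 .055 -4.06
python3 - <<'E'
from h import *
cv2.imwrite('pics/top2.png',get_image('top')[:,:,::-1]);cv2.imwrite('pics/scene2.png',get_image('scene')[:,:,::-1])
E
cat > held.py <<'E'
from ov import *
import sys
# name x y z0 yawdeg k
n,x,y,z0,yd,k=sys.argv[1],*map(float,sys.argv[2:6]),sys.argv[6]
a=np.radians(yd)
B={'charger':[box(-43,43,-28,28,50),box(-43,43,-28,28,0)],
 'converter':[box(-47,25,-23,23,50),box(-47,25,-23,23,0),box(25,47,-11,11,30)],
 'regulator':[box(-33,33,-38,38,10),box(-30,30,-22,22,50),box(-33,33,-38,38,0)]}[n]
o=[place(b,x,y,a,z0) for b in B]
tx,ty,td=.5124,.1882,np.radians(-4.06)
for yy in(-104,0,104): o.append(place(box(-56,56,yy-48,yy+48,22),tx,ty,td))
draw('top',cv2.imread(f'pics/top{k}.png'),o,(175,140,299,252),5.3,f'pics/h{k}t.png')
draw('scene',cv2.imread(f'pics/scene{k}.png'),o,(265,150,415,262),5.3,f'pics/h{k}s.png')
E
python3 held.py charger .5124 .1882 .033 -4.06 2
```

```text
t: 4.9
tcp_pos: [0.5151, 0.1864, 0.0567]
tool_rot: [-2.777, 1.569, 0.291]
force: [-0.2, -0.4, -6.4]
gripper_width: 0.627
t 4.9 tcp [515.1 186.4  56.7] w 0.627 F [-0.2 -0.4 -6.4] joints [-0.4   0.63 -0.04  1.92  0.05  0.59 -2.11]
tool x [ 0.001  0.    -1.   ] tool y ang -94.24
shift tool mm [ 1.7 -1.6  2.8]
turn about world z 0.18 => about tool x (down) -0.18
```

View pics/h2t.png

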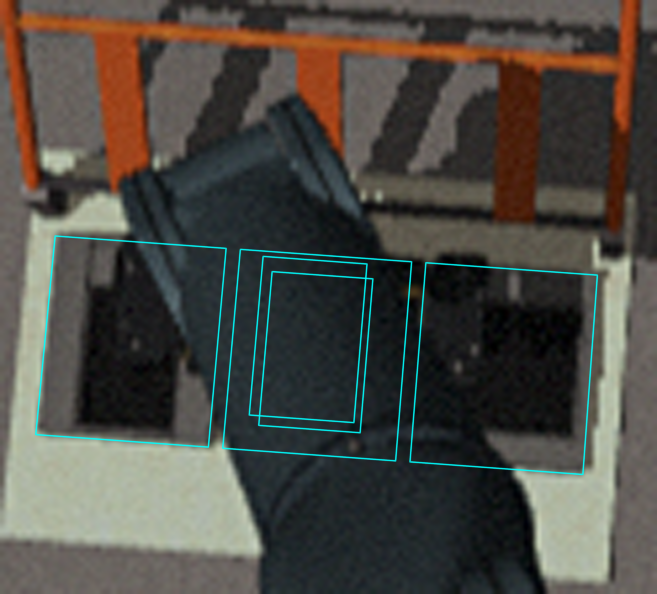

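View pics/h2s.png

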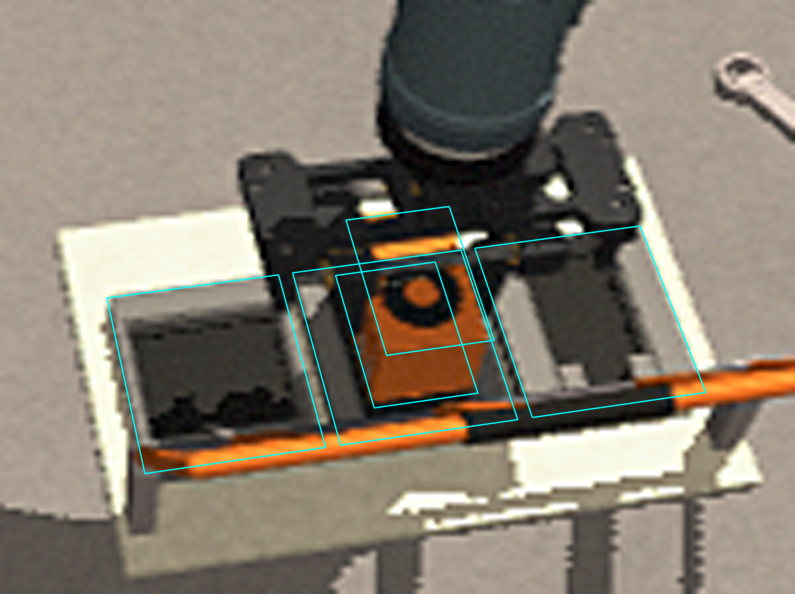

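```bash
python3 - <<'E'
from h import *
i=cv2.imread('pics/scene2.png')[:,:,::-1];crop('s',i,322,185,367,233,13,'pics/z2.png')
E
```

```text
(no output)
```

View pics/z2.png

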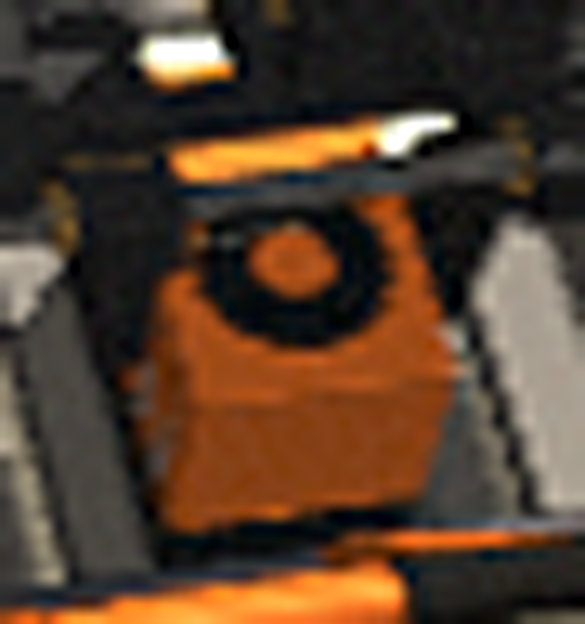

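```bash
cat > tf.py <<'E'
from h import *
import sys
# pixel pts with z -> tray-frame relative to nest origin (mm)
a=np.radians(-4.06);ex=np.array([np.cos(a),np.sin(a)]);ey=np.array([-np.sin(a),np.cos(a)])
for u,v,z in eval(sys.argv[2]):
    w=unp(sys.argv[1],(u,v),z)[0,:2];d=w-[.5124,.1882];print((u,v,z),'tray',np.round([d@ex*1000,d@ey*1000],1),'world',np.round(w*1000,1))
E
python3 tf.py scene "[(336.5,215.7,.0847),(356.8,213.4,.0847),(333.9,224.9,.0347),(353.9,222.6,.0347)]"
```

```text
(336.5, 215.7, 0.0847) tray [ 41.  -30.3] world [551.2 155. ]
(356.8, 213.4, 0.0847) tray [42.7 25.2] world [556.8 210.3]
(333.9, 224.9, 0.0347) tray [ 38.5 -30.6] world [548.6 155. ]
(353.9, 222.6, 0.0347) tray [40.2 26.3] world [554.4 211.6]
```

In the enlarged scene view the charger's front edge sits about 2 mm short of nest centre in both x and y. I'll correct that, then lower slowly and watch the force.

```bash
python3 -m jog '0 -0.001 -0.001 -0.2 1; 0 -0.002 -0.0015 -0.2 1; 0.005 -0.002 -0.0015 -0.2 1; 0.009 -0.002 -0.0015 -0.2 1; 0.012 -0.002 -0.0015 -0.2 1; 0.014 -0.002 -0.0015 -0.2 1;0.016 -0.002 -0.0015 -0.2 1;0.016 -0.002 -0.0015 -0.2 1';python3 st.py .5124 .1882 .032 -4.06
```

```text
t: 5.67
tcp_pos: [0.5155, 0.1883, 0.0391]
tool_rot: [0.514, 1.57, -2.698]
force: [0.4, -0.6, -6.1]
gripper_width: 0.633
t 5.67 tcp [515.5 188.3  39.1] w 0.633 F [ 0.4 -0.6 -6.1] joints [-0.4   0.66 -0.04  1.92  0.05  0.56 -2.12]
tool x [-0.001 -0.    -1.   ] tool y ang -94.0
shift tool mm [7.1 0.3 3. ]
turn about world z -0.06 => about tool x (down) 0.06
```

```bash
python3 -m jog '0.002 0 0 0 1; 0.004 0 0 0 1; 0.005 0 0 0 1; 0.006 0 0 0 1; 0.0065 0 0 0 1;0.007 0 0 0 1;0.007 0 0 0 1';python3 st.py .5124 .1882 .032 -4.06
```

```text
t: 6.25
tcp_pos: [0.5158, 0.1885, 0.0326]
tool_rot: [0.406, 1.571, -2.806]
force: [0.2, 0.1, -5.3]
gripper_width: 0.634
t 6.25 tcp [515.8 188.5  32.6] w 0.634 F [ 0.2  0.1 -5.3] joints [-0.4   0.68 -0.04  1.92  0.05  0.55 -2.12]
tool x [-0. -0. -1.] tool y ang -94.0
shift tool mm [0.6 0.5 3.4]
turn about world z -0.06 => about tool x (down) 0.06
```

Force is still only the charger's weight, and it's about 0.5–1 mm above the floor. Going a little further, then release.

```bash
python3 -m jog '0.0008 0 0 0 1; 0.0015 0 0 0 1; 0.002 0 0 0 1; 0.002 0 0 0 1';python3 st.py; python3 -m jog '0 0 0 0 0.3; 0 0 0 0 0; 0 0 0 0 -0.4; 0 0 0 0 -0.7;0 0 0 0 -0.7; -0.02 0 0 0 -0.7; -0.06 0 0 0 -0.7; -0.1 0 0 0 -0.7; -0.1 0.03 0 0 -0.7; -0.1 0.07 0 0 -0.7'; python3 st.py .4444 -.1181 .11 -12.7
```

```text
t: 6.58
tcp_pos: [0.516, 0.1885, 0.0319]
tool_rot: [3.039, 1.571, -0.172]
force: [-4.7, -1.4, 8.5]
gripper_width: 0.634
t 6.58 tcp [516.  188.5  31.9] w 0.634 F [-4.7 -1.4  8.5] joints [-0.4   0.68 -0.04  1.92  0.05  0.55 -2.12]
tool x [ 0. -0. -1.] tool y ang -94.0
t: 7.42
tcp_pos: [0.5134, 0.1226, 0.1337]
tool_rot: [-2.536, 1.562, 0.542]
force: [0.4, -0.9, 0.0]
gripper_width: 0.85
t 7.42 tcp [513.4 122.6 133.7] w 0.85 F [ 0.4 -0.9  0. ] joints [-0.28  0.47 -0.05  1.95  0.03  0.71 -1.98]
tool x [ 0.007  0.004 -1.   ] tool y ang -93.62
shift tool mm [ 22.2 244.7  53.9]
turn about world z -9.08 => about tool x (down) 9.08
```

```bash
python3 -m jog '0 0.04 0.009 2 -1; 0 0.08 0.018 4 -1; 0 0.12 0.027 6 -1; 0 0.16 0.036 9 -1; 0 0.2 0.046 9 -1; 0 0.235 0.053 9 -1; 0.01 0.245 0.054 9 -1;0.022 0.245 0.054 9 -1;0.022 0.245 0.054 9 -1;0.022 0.245 0.054 9 -1'; python3 st.py .4444 -.1181 .022 -12.7
python3 - <<'E'
from h import *
cv2.imwrite('pics/top3.png',get_image('top')[:,:,::-1]);cv2.imwrite('pics/scene3.png',get_image('scene')[:,:,::-1])
i=cv2.imread('pics/scene3.png')[:,:,::-1];crop('s',i,310,160,400,240,8,'pics/z3.png')
crop('s',i,180,150,280,250,6,'pics/z3b.png')
E
```

```text
t: 8.25
tcp_pos: [0.44, -0.1214, 0.1084]
tool_rot: [-0.267, 1.57, 2.648]
force: [0.2, 0.2, -0.4]
gripper_width: 1.002
t 8.25 tcp [ 440.  -121.4  108.4] w 1.002 F [ 0.2  0.2 -0.4] joints [ 0.15  0.42  0.03  2.13 -0.02  0.59 -1.61]
tool x [-0.001  0.001 -1.   ] tool y ang -102.97
shift tool mm [86.4 -4.2 -3.7]
turn about world z 0.27 => about tool x (down) -0.27
```

View pics/z3.png

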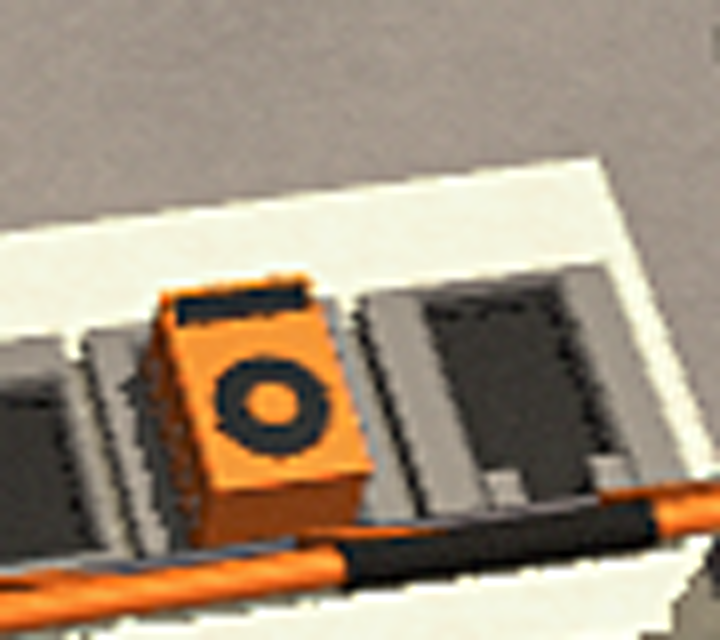

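View pics/z3b.png

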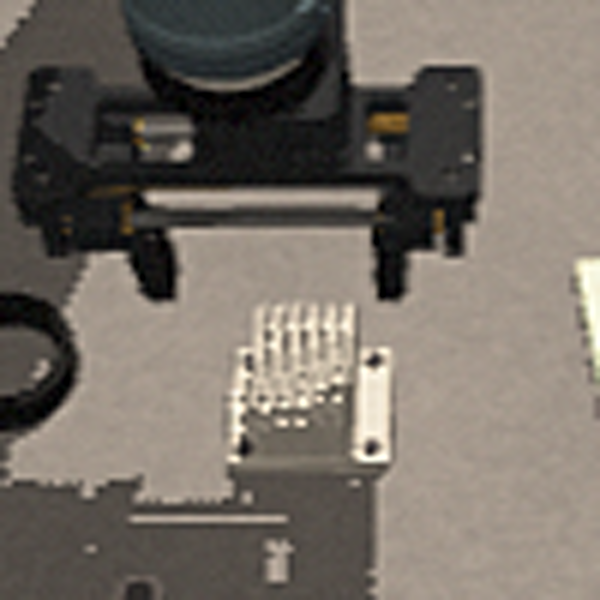

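```bash
python3 tf.py scene "[(329.6,196.5,.06),(347.7,194,.06),(356.2,218.3,.06),(335.8,221.4,.06)]"; echo; python3 tf.py scene "[(180+255/6-.5,150+303/6-.5,.05),(180+355/6-.5,150+305/6-.5,.05),(180+388/6-.5,150+460/6-.5,.01),(180+230/6-.5,150+466/6-.5,.01),(180+395/6-.5,150+350/6-.5,.01)]"
```

```text
(329.6, 196.5, 0.06) tray [-40.8 -26.4] world [469.9 164.7]
(347.7, 194, 0.06) tray [-41.   26.5] world [473.4 217.6]
(356.2, 218.3, 0.06) tray [42.7 27.8] world [557.  212.9]
(335.8, 221.4, 0.06) tray [ 43.4 -29.7] world [553.6 155.5]

(222.0, 200.0, 0.05) tray [ -85.1 -327.2] world [ 404.4 -132.2]
(238.66666666666666, 200.33333333333334, 0.05) tray [ -76.3 -281. ] world [416.4 -86.7]
(244.16666666666669, 226.16666666666669, 0.01) tray [ -13.5 -275.5] world [479.4 -85.7]
(217.83333333333334, 227.16666666666669, 0.01) tray [ -22.3 -348.9] world [ 465.4 -158.3]
(245.33333333333331, 207.83333333333334, 0.01) tray [ -75.5 -264.7] world [418.4 -70.5]
```

The charger sits inside its pocket; its top corners project to about +1 mm of nest centre. Next, descend on the regulator.

```bash
python3 st.py .442 -.1165 .022 -12; python3 -m jog '0.02 -0.004 -0.002 -0.7 -1; 0.045 -0.005 -0.003 -0.7 -1; 0.065 -0.005 -0.003 -0.7 -1; 0.079 -0.005 -0.003 -0.7 -1; 0.086 -0.005 -0.003 -0.7 -1; 0.086 -0.005 -0.003 -0.7 -1';python3 st.py .442 -.1165 .022 -12
```

```text
t 8.35 tcp [ 440.7 -121.1  109. ] w 1.0 F [ 0.  -0.8  0.4] joints [ 0.15  0.42  0.03  2.13 -0.02  0.59 -1.61]
tool x [ 0.001  0.    -1.   ] tool y ang -102.9
shift tool mm [87.  -4.8 -0.2]
turn about world z 0.9 => about tool x (down) -0.9
t: 8.85
tcp_pos: [0.4437, -0.117, 0.0219]
tool_rot: [-0.099, 1.569, 2.829]
force: [-0.2, -0.0, -0.2]
gripper_width: 1.003
t 8.85 tcp [ 443.7 -117.    21.9] w 1.003 F [-0.2 -0.  -0.2] joints [ 0.15  0.61  0.01  2.15 -0.02  0.39 -1.6 ]
tool x [-0.002  0.001 -1.   ] tool y ang -102.22
shift tool mm [-0.1 -0.1  1.8]
turn about world z 0.22 => about tool x (down) -0.22
```

```bash
python3 -m jog '0 0 0 0 -0.5; 0 0 0 0 0; 0 0 0 0 0.3; 0 0 0 0 1; 0 0 0 0 1; 0 0 0 0 1; 0 0 0 0 1;0 0 0 0 1' 40; python3 -m jog '-0.02 0 0 0 1; -0.05 0 0 0 1; -0.08 0 0 0 1;-0.09 0 0 0 1;-0.09 0 0 0 1'; python3 st.py .5197 .0845 .11 -4.06
python3 - <<'E'
from h import *
a=np.radians(-4.06)
for n,y in(('conv',.104),('reg',-.104)): print(n,.5124-y*np.sin(a),.1882+y*np.cos(a))
i=get_image('scene');crop('s',i,180,150,280,250,6,'pics/z4.png')
E
```

```text
t: 9.52
tcp_pos: [0.4442, -0.1175, 0.0229]
tool_rot: [-2.188, 1.57, 0.739]
force: [-0.6, 1.3, 4.2]
gripper_width: 0.494
t: 9.93
tcp_pos: [0.4455, -0.1182, 0.1143]
tool_rot: [-3.121, 1.567, -0.195]
force: [0.9, -0.1, -6.0]
gripper_width: 0.499
t 9.93 tcp [ 445.5 -118.2  114.3] w 0.499 F [ 0.9 -0.1 -6. ] joints [ 0.14  0.42  0.03  2.12 -0.02  0.6  -1.61]
tool x [ 0.004 -0.001 -1.   ] tool y ang -102.31
shift tool mm [   4.5 -213.9  -29.3]
turn about world z 8.25 => about tool x (down) -8.25
conv 0.5197633125212946 0.29193900726686056
reg 0.5050366874787053 0.08446099273313946
```

View pics/z4.png

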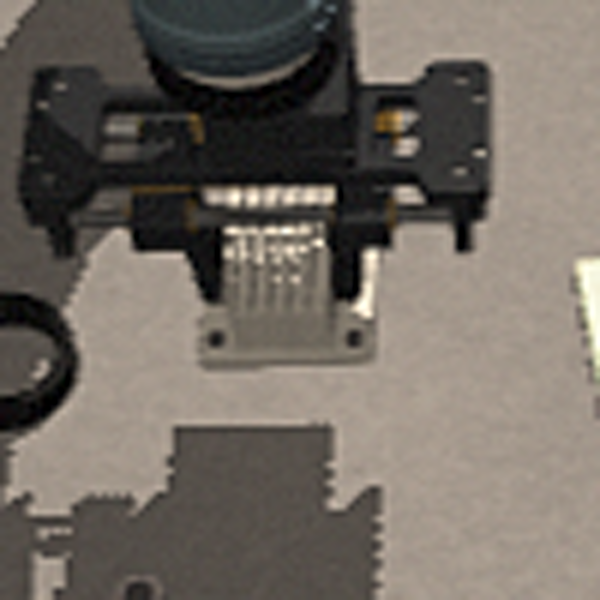

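```bash
python3 st.py .507 .0845 .075 -4.06; python3 -m jog '0 -0.03 -0.007 -2 1; 0 -0.06 -0.014 -4 1; 0 -0.09 -0.022 -6 1; 0 -0.12 -0.029 -8.2 1; 0 -0.15 -0.033 -8.2 1; 0 -0.18 -0.032 -8.2 1; 0.005 -0.2 -0.021 -8.2 1; 0.01 -0.21 -0.017 -8.2 1;0.01 -0.21 -0.017 -8.2 1;0.01 -0.21 -0.017 -8.2 1'; python3 st.py .507 .0845 .055 -4.06
```

```text
t 9.98 tcp [ 444.3 -117.9  112.8] w 0.495 F [-0.   0.7 -4.8] joints [ 0.14  0.42  0.03  2.12 -0.02  0.6  -1.61]
tool x [ 0.001 -0.    -1.   ] tool y ang -102.3
shift tool mm [  37.8 -211.1  -18.1]
turn about world z 8.24 => about tool x (down) -8.24
t: 10.82
tcp_pos: [0.5039, 0.0829, 0.1009]
tool_rot: [0.455, 1.567, -2.757]
force: [0.7, -1.2, -4.3]
gripper_width: 0.493
t 10.82 tcp [503.9  82.9 100.9] w 0.493 F [ 0.7 -1.2 -4.3] joints [-0.23  0.51 -0.03  2.    0.02  0.64 -1.91]
tool x [-0.004 -0.001 -1.   ] tool y ang -94.06
shift tool mm [45.8 -1.9 -3.2]
turn about world z -0.0 => about tool x (down) 0.0
```

```bash
python3 -m jog '0.02 -0.0015 -0.003 0 1; 0.035 -0.0015 -0.003 0 1; 0.044 -0.0015 -0.003 0 1; 0.044 -0.0015 -0.003 0 1; 0.044 -0.0015 -0.003 0 1'; python3 st.py .505 .0845 .055 -4.06
python3 - <<'E'
from h import *
cv2.imwrite('pics/top5.png',get_image('top')[:,:,::-1]);cv2.imwrite('pics/scene5.png',get_image('scene')[:,:,::-1])
i=cv2.imread('pics/scene5.png')[:,:,::-1];crop('s',i,270,170,345,240,9,'pics/z5.png')
E
```

```text
t: 11.23
tcp_pos: [0.5082, 0.0836, 0.0584]
tool_rot: [0.717, 1.569, -2.498]
force: [0.3, -0.3, -4.7]
gripper_width: 0.492
t 11.23 tcp [508.2  83.6  58.4] w 0.492 F [ 0.3 -0.3 -4.7] joints [-0.23  0.59 -0.02  2.    0.03  0.55 -1.92]
tool x [-0.001 -0.001 -1.   ] tool y ang -94.2
shift tool mm [ 3.4 -0.7  3.3]
turn about world z 0.14 => about tool x (down) -0.14
```

View pics/z5.png

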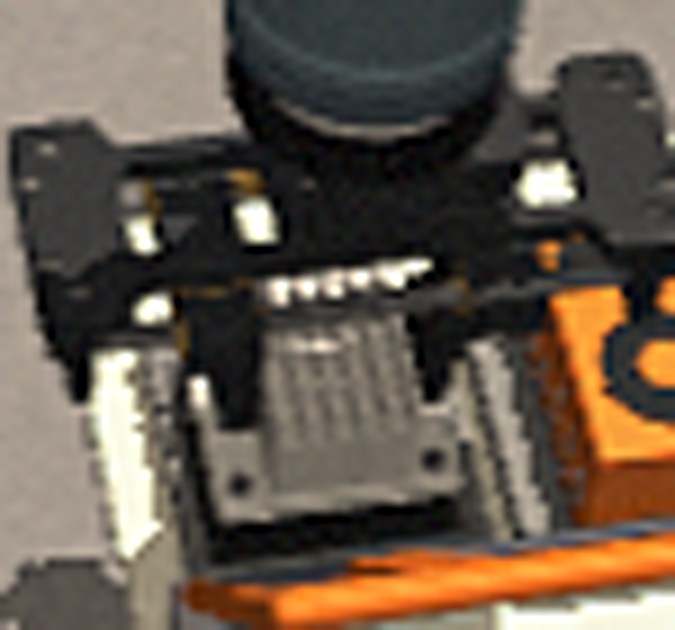

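```bash
sed -i 's/w-\[.5124,.1882\]/w-np.array(eval(sys.argv[3]) if len(sys.argv)>3 else [.5124,.1882])/' tf.py; python3 tf.py scene "[(270+219/9-.5,170+527/9-.5,.036),(270+462/9-.5,170+493/9-.5,.036),(270+216/9-.5,170+512/9-.5,.046),(270+462/9-.5,170+478/9-.5,.046)]" "[.505,.0845]"
```

```text
(293.8333333333333, 228.05555555555554, 0.036) tray [ 31.2 -38.2] world [533.4  44.1]
(320.8333333333333, 224.27777777777777, 0.036) tray [31.4 37.8] world [539. 120.]
(293.5, 226.38888888888889, 0.046) tray [ 31.8 -39.7] world [533.9  42.7]
(320.8333333333333, 222.61111111111111, 0.046) tray [32.1 36.7] world [539.6 118.8]
```

```bash
python3 -m jog '0.003 -0.0008 -0.001 0 1; 0.007 -0.0008 -0.001 0 1; 0.011 -0.0008 -0.001 0 1; 0.014 -0.0008 -0.001 0 1; 0.016 -0.0008 -0.001 0 1; 0.018 -0.0008 -0.001 0 1;0.018 -0.0008 -0.001 0 1';python3 st.py .505 .0845 .032 -4.06
```

```text
t: 11.92
tcp_pos: [0.5092, 0.0857, 0.0402]
tool_rot: [0.311, 1.57, -2.902]
force: [0.5, -0.5, -4.2]
gripper_width: 0.498
t 11.92 tcp [509.2  85.7  40.2] w 0.498 F [ 0.5 -0.5 -4.2] joints [-0.24  0.63 -0.02  2.    0.03  0.51 -1.92]
tool x [-0.001 -0.    -1.   ] tool y ang -94.1
shift tool mm [8.2 1.5 4.1]
turn about world z 0.04 => about tool x (down) -0.04
```

```bash
python3 -m jog '0.001 0.001 0 0 1; 0.003 0.001 0 0 1; 0.005 0.001 0 0 1; 0.006 0.001 0 0 1; 0.007 0.001 0 0 1; 0.0075 0.001 0 0 1;0.0075 0.001 0 0 1';python3 st.py .505 .0845 .032 -4.06
```

```text
t: 12.5
tcp_pos: [0.5094, 0.0848, 0.0331]
tool_rot: [0.334, 1.571, -2.879]
force: [0.1, 0.4, -4.7]
gripper_width: 0.491
t 12.5 tcp [509.4  84.8  33.1] w 0.491 F [ 0.1  0.4 -4.7] joints [-0.23  0.64 -0.02  2.    0.03  0.5  -1.92]
tool x [-0. -0. -1.] tool y ang -94.1
shift tool mm [1.1 0.6 4.4]
turn about world z 0.04 => about tool x (down) -0.04
```

```bash
python3 -m jog '0.0006 0 0 0 1; 0.001 0 0 0 1; 0.0015 0 0 0 1; 0.0015 0 0 0 1';python3 st.py
```

```text
t: 12.83
tcp_pos: [0.5096, 0.0848, 0.0329]
tool_rot: [2.887, 1.571, -0.326]
force: [-5.3, -0.7, 11.8]
gripper_width: 0.493
t 12.83 tcp [509.6  84.8  32.9] w 0.493 F [-5.3 -0.7 11.8] joints [-0.23  0.64 -0.02  2.    0.03  0.5  -1.92]
tool x [ 0. -0. -1.] tool y ang -94.11
```

```bash
python3 -m jog '-0.001 0 0 0 0.3; -0.001 0 0 0 0; -0.001 0 0 0 -0.4; -0.001 0 0 0 -0.6;-0.001 0 0 0 -0.6; -0.02 0 0 0 -0.7; -0.06 0 0 0 -0.7; -0.1 0 0 0 -0.7; -0.1 0.04 0 0 -1; -0.1 0.08 0 0 -1'; python3 st.py .525 -.3514 .11 16.7
```

```text
t: 13.67
tcp_pos: [0.5063, 0.0068, 0.1344]
tool_rot: [-2.825, 1.564, 0.251]
force: [0.4, -0.0, -0.8]
gripper_width: 0.975
t 13.67 tcp [506.3   6.8 134.4] w 0.975 F [ 0.4 -0.  -0.8] joints [-0.09  0.44 -0.02  2.    0.01  0.69 -1.75]
tool x [ 0.007  0.002 -1.   ] tool y ang -93.76
shift tool mm [ 23.9 356.2 -42.1]
turn about world z 20.46 => about tool x (down) -20.46
```

```bash
python3 -m jog '0 0.04 -0.005 -2 -1; 0 0.08 -0.01 -4 -1; 0 0.12 -0.014 -7 -1; 0 0.16 -0.019 -10 -1; 0 0.2 -0.023 -13 -1; 0 0.24 -0.027 -16 -1; 0 0.28 -0.031 -19 -1;0 0.32 -0.034 -20.5 -1;0 0.345 -0.035 -20.5 -1;0 0.356 -0.035 -20.5 -1'; python3 -m jog '0 0 0 0 -1; 0 0 0 0 -1';  python3 st.py .517 -.354 .11 16.7
python3 - <<'E'
from h import *
cv2.imwrite('pics/top6.png',get_image('top')[:,:,::-1]);cv2.imwrite('pics/scene6.png',get_image('scene')[:,:,::-1])
i=cv2.imread('pics/scene6.png')[:,:,::-1];crop('s',i,100,200,190,290,7,'pics/z6.png');crop('s',i,270,160,400,240,6,'pics/z6b.png')
E
```

```text
t: 14.5
tcp_pos: [0.5117, -0.3581, 0.1317]
tool_rot: [1.253, 1.568, -1.608]
force: [-0.5, 0.3, -1.1]
gripper_width: 0.999
t: 14.67
tcp_pos: [0.5134, -0.3512, 0.1314]
tool_rot: [-1.703, 1.569, 1.725]
force: [-0.4, 1.6, 0.6]
gripper_width: 1.0
t 14.67 tcp [ 513.4 -351.2  131.4] w 1.0 F [-0.4  1.6  0.6] joints [ 0.57  0.62 -0.06  1.69  0.04  0.83 -0.79]
tool x [-0.     0.001 -1.   ] tool y ang -73.58
shift tool mm [21.4  3.7 -2.7]
turn about world z 0.28 => about tool x (down) -0.28
```

View pics/z6.png

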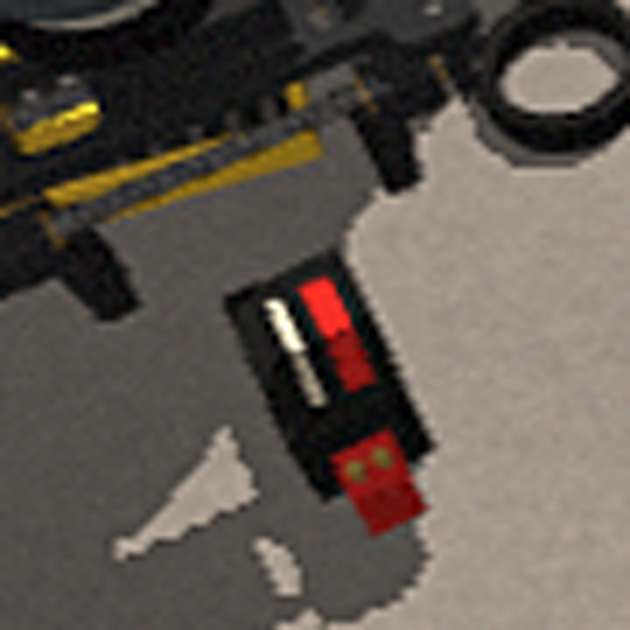

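View pics/z6b.png

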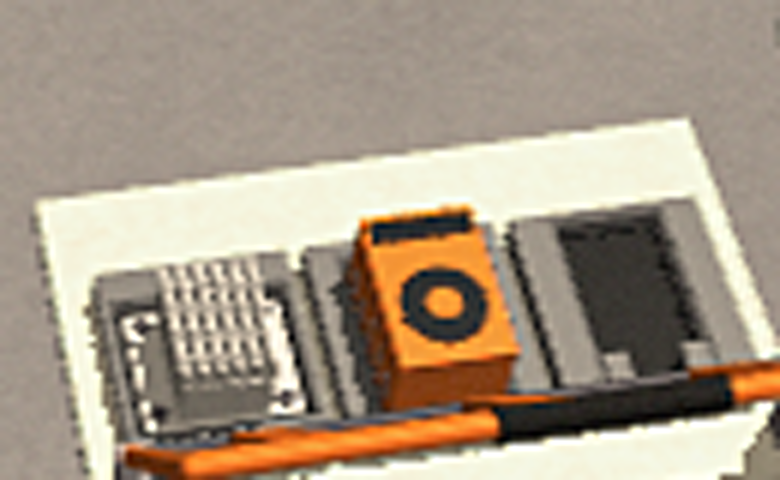

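```bash
python3 - <<'E'
from h import *
f=lambda a:(100+a[0]/7-.5,200+a[1]/7-.5)
w=lambda a,z:unp('scene',f(a),z)[0,:2]*1000
A,B=w((228,297),.05),w((335,252),.05);C,D=w((376,537),.0),w((427,508),.0)
print(A,B,C,D)
for p,q in((A,B),(C,D)):
    d=q-p;print('len',np.linalg.norm(d),'y-axis ang-90',np.degrees(np.arctan2(d[1],d[0]))-90)
m1,m2=(A+B)/2,(C+D)/2;d=m2-m1;print('len94',np.linalg.norm(d),'yaw',np.degrees(np.arctan2(d[1],d[0])),'centre',(m1+m2)/2)
E
```

```text
[ 484.00384671 -382.67955803] [ 473.46143807 -342.76351149] [ 569.72765063 -346.33504666] [ 562.16929077 -326.92602932]
len 41.28478110852277 y-axis ang-90 14.794813005134955
len 20.828796363040524 y-axis ang-90 21.27719079742191
len94 91.03483299866063 yaw 16.654783770690283 centre [ 522.34055654 -349.67603638]
```

```bash
python3 st.py .5158 -.3528 .022 16.7; python3 -m jog '0.03 0.001 -0.002 -0.2 -1; 0.06 0.001 -0.002 -0.2 -1; 0.085 0.001 -0.002 -0.2 -1; 0.1 0.001 -0.002 -0.2 -1; 0.109 0.001 -0.002 -0.2 -1; 0.109 0.001 -0.002 -0.2 -1; 0.109 0.001 -0.002 -0.2 -1';python3 st.py .5158 -.3528 .022 16.7
```

```text
t 14.77 tcp [ 514.1 -349.6  131.6] w 1.001 F [ 0.6  0.8 -0.7] joints [ 0.57  0.62 -0.06  1.69  0.04  0.83 -0.79]
tool x [-0.     0.002 -1.   ] tool y ang -73.42
shift tool mm [109.6   3.8  -0.7]
turn about world z 0.12 => about tool x (down) -0.12
t: 15.35
tcp_pos: [0.5161, -0.3526, 0.0234]
tool_rot: [2.661, 1.57, -0.19]
force: [0.0, 0.3, 0.2]
gripper_width: 1.004
t 15.35 tcp [ 516.1 -352.6   23.4] w 1.004 F [0.  0.3 0.2] joints [ 0.56  0.78 -0.05  1.71  0.06  0.65 -0.8 ]
tool x [ 0.001 -0.    -1.   ] tool y ang -73.35
shift tool mm [1.4 0.1 0.4]
turn about world z 0.05 => about tool x (down) -0.05
```

```bash
python3 -m jog '0.001 0 0 0 -0.5; 0.001 0 0 0 0; 0.001 0 0 0 0.3; 0.001 0 0 0 1; 0.001 0 0 0 1; 0.001 0 0 0 1; 0.001 0 0 0 1;0.001 0 0 0 1' 40; python3 -m jog '-0.03 0 0 0 1; -0.06 0 0 0 1; -0.1 0 0 0 1;-0.11 0 0 0 1'; python3 st.py .512 .2897 .13 -4.06
```

```text
t: 16.02
tcp_pos: [0.5154, -0.3529, 0.0219]
tool_rot: [-1.176, 1.571, 2.255]
force: [-0.3, 1.7, 3.3]
gripper_width: 0.52
t: 16.35
tcp_pos: [0.5177, -0.3546, 0.1367]
tool_rot: [2.292, 1.564, -0.56]
force: [1.4, -1.0, -3.5]
gripper_width: 0.523
t 16.35 tcp [ 517.7 -354.6  136.7] w 0.523 F [ 1.4 -1.  -3.5] joints [ 0.57  0.61 -0.06  1.68  0.04  0.84 -0.79]
tool x [ 0.006 -0.004 -1.   ] tool y ang -73.42
shift tool mm [   4.3 -619.2 -178.4]
turn about world z -20.64 => about tool x (down) 20.64
```

```bash
python3 -m jog '0 -0.035 -0.01 2 1; 0 -0.072 -0.021 4 1; 0 -0.11 -0.032 6 1; 0 -0.148 -0.043 8 1; 0 -0.186 -0.054 10 1; 0 -0.224 -0.065 12 1; 0 -0.262 -0.076 14 1;0 -0.3 -0.087 16 1;0 -0.338 -0.098 18 1;0 -0.376 -0.109 20.6 1'; python3 st.py .512 .2925 .13 -4.06
```

```text
t: 17.18
tcp_pos: [0.5113, 0.0401, 0.1308]
tool_rot: [0.287, 1.569, -2.926]
force: [0.9, -0.3, -3.8]
gripper_width: 0.52
t 17.18 tcp [511.3  40.1 130.8] w 0.52 F [ 0.9 -0.3 -3.8] joints [-0.15  0.46 -0.02  1.98  0.01  0.7  -1.82]
tool x [-0.001 -0.    -1.   ] tool y ang -94.1
shift tool mm [   0.7 -251.8   17.4]
turn about world z 0.04 => about tool x (down) -0.04
```

```bash
python3 -m jog '0 -0.038 0.003 0 1; 0 -0.076 0.005 0 1; 0 -0.114 0.008 0 1; 0 -0.152 0.01 0 1; 0 -0.19 0.013 0 1; 0 -0.225 0.016 0 1; 0 -0.24 0.017 0 1; 0 -0.247 0.017 0 1;0 -0.247 0.017 0 1;0 -0.247 0.017 0 1'; python3 st.py .512 .2925 .056 -4.06
```

```text
t: 18.02
tcp_pos: [0.5127, 0.2838, 0.1309]
tool_rot: [1.2, 1.568, -2.013]
force: [0.2, -1.4, -4.0]
gripper_width: 0.521
t 18.02 tcp [512.7 283.8 130.9] w 0.521 F [ 0.2 -1.4 -4. ] joints [-0.56  0.56 -0.04  1.79  0.03  0.79 -2.25]
tool x [-0.001 -0.002 -1.   ] tool y ang -94.08
shift tool mm [74.9 -8.8  1.3]
turn about world z 0.02 => about tool x (down) -0.02
```

```bash
python3 -m jog '0.02 -0.004 0.001 0 1; 0.04 -0.007 0.001 0 1; 0.06 -0.007 0.001 0 1; 0.073 -0.007 0.001 0 1; 0.073 -0.007 0.001 0 1; 0.073 -0.007 0.001 0 1; 0.073 -0.007 0.001 0 1'; python3 st.py .512 .2925 .056 -4.06
python3 - <<'E'
from h import *
cv2.imwrite('pics/top7.png',get_image('top')[:,:,::-1]);cv2.imwrite('pics/scene7.png',get_image('scene')[:,:,::-1])
i=cv2.imread('pics/scene7.png')[:,:,::-1];crop('s',i,345,155,415,225,9,'pics/z7.png')
E
```

```text
t: 18.6
tcp_pos: [0.5132, 0.2925, 0.0597]
tool_rot: [-2.839, 1.569, 0.232]
force: [0.3, 1.0, -3.9]
gripper_width: 0.521
t 18.6 tcp [513.2 292.5  59.7] w 0.521 F [ 0.3  1.  -3.9] joints [-0.57  0.68 -0.04  1.81  0.04  0.66 -2.27]
tool x [ 0.001  0.    -1.   ] tool y ang -94.08
shift tool mm [3.7 0.1 1.2]
turn about world z 0.02 => about tool x (down) -0.02
```

View pics/z7.png

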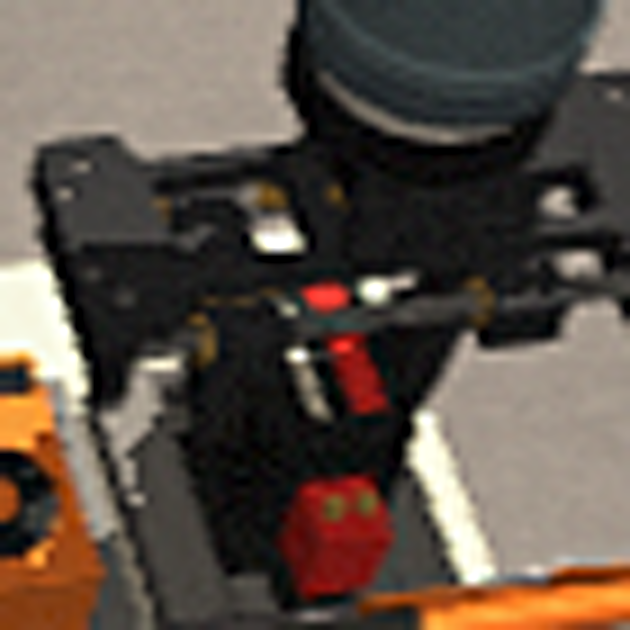

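```bash
python3 - <<'E'
from h import *
i=cv2.imread('pics/scene7.png')[:,:,::-1]
cv2.imwrite('pics/z7b.png',np.clip(cv2.resize(i[203:226,370:394,::-1],None,fx=24,fy=24,interpolation=cv2.INTER_NEAREST).astype(float)*1.5,0,255).astype(np.uint8))
E
```

```text
(no output)
```

View pics/z7b.png

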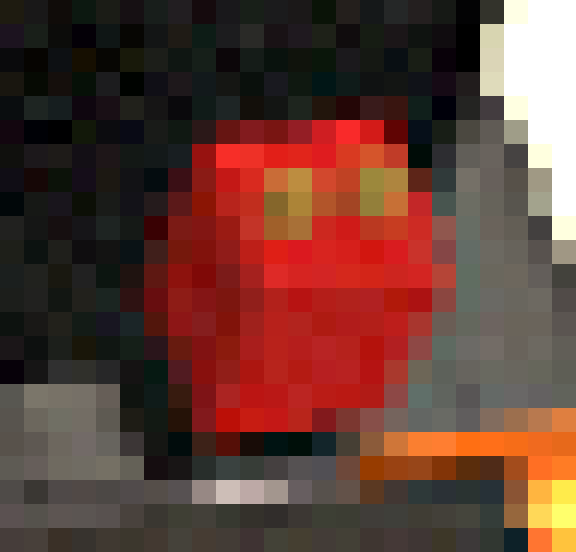

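```bash
python3 tf.py scene "[(379.7,214.6,.0677),(388.4,214.0,.0677),(378.0,221.2,.0377),(385.9,220.0,.0377)]" "[.5198,.2919]"
```

```text
(379.7, 214.6, 0.0677) tray [ 46.1 -12.1] world [565.  276.5]
(388.4, 214.0, 0.0677) tray [48.1 12. ] world [568.7 300.4]
(378.0, 221.2, 0.0377) tray [ 48.5 -11. ] world [567.4 277.5]
(385.9, 220.0, 0.0377) tray [48.3 12. ] world [568.8 300.5]
```

The red block's front edge is at +47.7 mm, where 47 is ideal, and y is centred to 0.2 mm. Lowering.

```bash
python3 -m jog '0.003 0 0 0 1; 0.007 0 0.0005 0 1; 0.011 0 0.0005 0 1; 0.014 0 0.0005 0 1; 0.017 0 0.0005 0 1; 0.019 0 0.0005 0 1;0.02 0 0.0005 0 1; 0.02 0 0.0005 0 1';python3 st.py .512 .2925 .032 -4.06
```

```text
t: 19.37
tcp_pos: [0.5115, 0.2931, 0.0384]
tool_rot: [0.598, 1.57, -2.614]
force: [-0.2, -0.2, -4.1]
gripper_width: 0.519
t 19.37 tcp [511.5 293.1  38.4] w 0.519 F [-0.2 -0.2 -4.1] joints [-0.57  0.71 -0.03  1.81  0.04  0.62 -2.27]
tool x [-0. -0. -1.] tool y ang -94.0
shift tool mm [ 6.4  0.5 -0.5]
turn about world z -0.06 => about tool x (down) 0.06
```

```bash
python3 -m jog '0.002 0 0 0 1; 0.0035 0 0 0 1; 0.005 0 0 0 1; 0.006 0 0 0 1; 0.0065 0 0 0 1; 0.007 0 0 0 1; 0.007 0 0 0 1';python3 st.py .512 .2925 .032 -4.06
```

```text
t: 19.95
tcp_pos: [0.5117, 0.2931, 0.0319]
tool_rot: [0.583, 1.571, -2.628]
force: [-0.4, -0.9, -1.1]
gripper_width: 0.516
t 19.95 tcp [511.7 293.1  31.9] w 0.516 F [-0.4 -0.9 -1.1] joints [-0.57  0.72 -0.03  1.81  0.04  0.61 -2.27]
tool x [-0. -0. -1.] tool y ang -94.0
shift tool mm [-0.1  0.6 -0.4]
turn about world z -0.06 => about tool x (down) 0.06
```

Touching the floor: the force is easing and z matches the pick height plus 10 mm. Release and back off.

```bash
python3 -m jog '0 0 0 0 0.3; 0 0 0 0 0; 0 0 0 0 -0.4; 0 0 0 0 -0.6;0 0 0 0 -0.6; -0.02 0 0 0 -0.6; -0.06 0 0 0 -0.6; -0.1 0 0 0 -0.6; -0.12 0 0.02 0 -0.6; -0.13 0 0.06 0 -0.6';python3 -m jog '-0.04 0 0.03 0 -0.6; -0.08 0 0.05 7 -0.6; -0.12 0 0.06 14 -0.6; -0.12 0 0.06 14 -0.6'; python3 st.py; python3 - <<'E'
from h import *
cv2.imwrite('pics/top8.png',get_image('top')[:,:,::-1]);cv2.imwrite('pics/scene8.png',get_image('scene')[:,:,::-1])
i=cv2.imread('pics/scene8.png')[:,:,::-1];crop('s',i,260,140,440,260,4.4,'pics/z8.png')
i=cv2.imread('pics/top8.png')[:,:,::-1];crop('s',i,165,110,305,260,4,'pics/z8t.png')
E
```

```text
t: 20.78
tcp_pos: [0.4575, 0.2978, 0.1659]
tool_rot: [-2.593, 1.56, 0.473]
force: [0.8, 1.9, 0.6]
gripper_width: 0.799
t: 21.12
tcp_pos: [0.392, 0.3039, 0.2876]
tool_rot: [-2.014, 1.562, 0.81]
force: [0.5, 0.0, 0.4]
gripper_width: 0.801
t 21.12 tcp [392.  303.9 287.6] w 0.801 F [0.5 0.  0.4] joints [-0.73  0.21 -0.02  1.89  0.    1.03 -2.64]
tool x [ 0.006  0.006 -1.   ] tool y ang -108.22
```

View pics/z8.png

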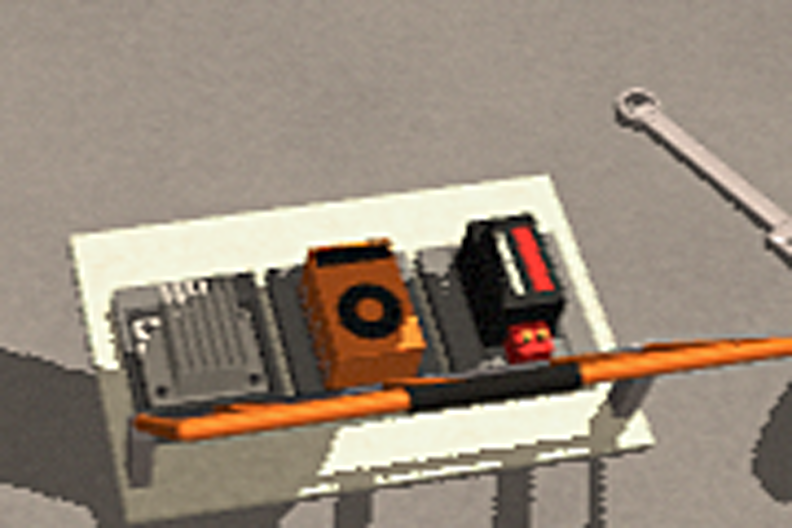

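View pics/z8t.png

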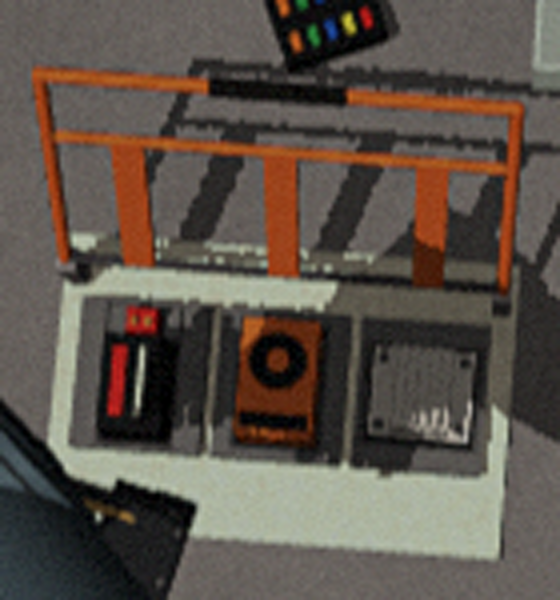

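```bash
cat > grip.py <<'E'
from h import *
import sys
def tri(a,b):
    M=[];
    P=[]
    for n in('top','scene'):
        K,R,t=cam(n);P.append(K@np.c_[R,t])
    X=cv2.triangulatePoints(P[0],P[1],np.array(a,float).reshape(2,1),np.array(b,float).reshape(2,1)).ravel();return X[:3]/X[3]
def seg(n,f,bx):
    i=cv2.imread(f);x0,y0,x1,y1=bx
    V=i.max(2);m=np.zeros(V.shape,np.uint8);m[y0:y1,x0:x1]=(V[y0:y1,x0:x1]<60)*255
    c=max(cv2.findContours(m,0,1)[0],key=cv2.contourArea);r=cv2.minAreaRect(c);print(n,r);return r[0]
if __name__=='__main__':
    k=sys.argv[1];a=seg('top',f'pics/top{k}.png',(210,127,256,138));b=seg('scene',f'pics/scene{k}.png',(348,218,396,238))
    X=tri(a,b);print('X',X)
    an=np.radians(-4.06);ex=np.array([np.cos(an),np.sin(an)]);ey=np.array([-ex[1],ex[0]])
    d=X[:2]-[.5124,.1882];tx,ty=d@ex,d@ey;print('tray',tx,ty,X[2],'angle',np.arctan2(X[2]-.07,-(tx-.075)),'r',np.hypot(X[2]-.07,tx-.075))
    for z in(.2,.22,.24): print(z,unp('top',a,z)[0],unp('scene',b,z)[0])
E
python3 grip.py 8
```

```text
top ((236.0, 131.5), (9.0, 38.0), 90.0)
scene ((371.3099670410156, 227.66998291015625), (6.222539901733398, 39.73940658569336), 81.8698959350586)
X [0.6830798  0.17064767 0.22592548]
tray 0.17149419819229747 -0.005423969013197637 0.22592548335386012 angle 2.12495960975144 r 0.1833681723852569
0.2 [0.68982202 0.17172619 0.2       ] [0.66977332 0.18357108 0.2       ]
0.22 [0.68425396 0.17007442 0.22      ] [0.68047574 0.1751864  0.22      ]
0.24 [0.67868589 0.16842265 0.24      ] [0.69117817 0.16680173 0.24      ]
```

All three look home from both views, and the frame is standing open. Its grip is at about top (234,132) and scene (371,228), at roughly 2.1 rad. Next I'll move above the grip and turn the jaws along the tray's x.

```bash
python3 - <<'E'
from grip import *
print(tri((234.0,132.75),(371.8,227.5)))
E
python3 st.py .678 .175 .3 -94.06; python3 -m jog '0 0 0 -7 -1; 0 0 0 -14 -1; 0 0 0 -21 -1; 0 0 0 -28 -1; 0 0 0 -35 -1; 0 0 0 -42 -1; 0 0 0 -49 -1; 0 0 0 -56 -1; 0 0 0 -63 -1; 0 0 0 -70 -1';python3 -m jog '0 0 0 -7 -1; 0 0 0 -14 -1; 0 0 0 -21 -1; 0 0 0 -28 -1; 0 0 0 -34 -1;0 0 0 -34 -1'; python3 st.py .678 .176 .3 -94.06
```

```text
[0.68070727 0.17546906 0.22099866]
t 21.22 tcp [392.8 303.1 284.7] w 0.799 F [ 0.1 -0.2  0.1] joints [-0.73  0.22 -0.02  1.89  0.    1.03 -2.64]
tool x [ 0.005  0.005 -1.   ] tool y ang -107.87
shift tool mm [ -14.4   34.3 -310.8]
turn about world z -76.19 => about tool x (down) 76.19
t: 22.05
tcp_pos: [0.3921, 0.3008, 0.28]
tool_rot: [-0.25, 1.568, -2.478]
force: [0.0, 0.9, -0.2]
gripper_width: 1.0
t: 22.55
tcp_pos: [0.3921, 0.3008, 0.2801]
tool_rot: [-0.972, 1.568, -2.608]
force: [0.1, -0.1, -0.2]
gripper_width: 0.999
t 22.55 tcp [392.1 300.8 280.1] w 0.999 F [ 0.1 -0.1 -0.2] joints [-0.52  0.24 -0.27  1.88  0.07  1.03 -0.88]
tool x [-0.002 -0.001 -1.   ] tool y ang -3.77
shift tool mm [-20.3 293.5 105.8]
turn about world z -0.29 => about tool x (down) 0.29
```

```bash
python3 -m jog '-0.02 0.037 0.013 0 -1; -0.02 0.074 0.026 0 -1; -0.02 0.111 0.039 0 -1; -0.02 0.148 0.053 0 -1; -0.02 0.185 0.067 0 -1; -0.02 0.222 0.08 0 -1; -0.02 0.259 0.094 0.3 -1; -0.02 0.285 0.104 0.3 -1; -0.02 0.294 0.106 0.3 -1; -0.02 0.294 0.106 0.3 -1'; python3 -m jog '0 0 0 0 -1; 0 0 0 0 -1'; python3 st.py .679 .176 .204 -94.06
python3 - <<'E'
from h import *
cv2.imwrite('pics/scene9.png',get_image('scene')[:,:,::-1])
i=cv2.imread('pics/scene9.png')[:,:,::-1];crop('s',i,280,110,440,260,4,'pics/z9.png')
E
```

```text
t: 23.38
tcp_pos: [0.6799, 0.1722, 0.2991]
tool_rot: [-0.547, 1.568, -2.199]
force: [-0.5, 0.1, -0.3]
gripper_width: 1.002
t: 23.55
tcp_pos: [0.6768, 0.1763, 0.3009]
tool_rot: [-1.719, 1.569, 2.919]
force: [0.1, 0.5, 0.3]
gripper_width: 0.999
t 23.55 tcp [676.8 176.3 300.9] w 0.999 F [0.1 0.5 0.3] joints [-0.24  0.58 -0.13  1.31  0.07  1.25 -0.44]
tool x [-0.002  0.    -1.   ] tool y ang -4.28
shift tool mm [96.9  2.4  0.2]
turn about world z 0.22 => about tool x (down) -0.22
```

View pics/z9.png

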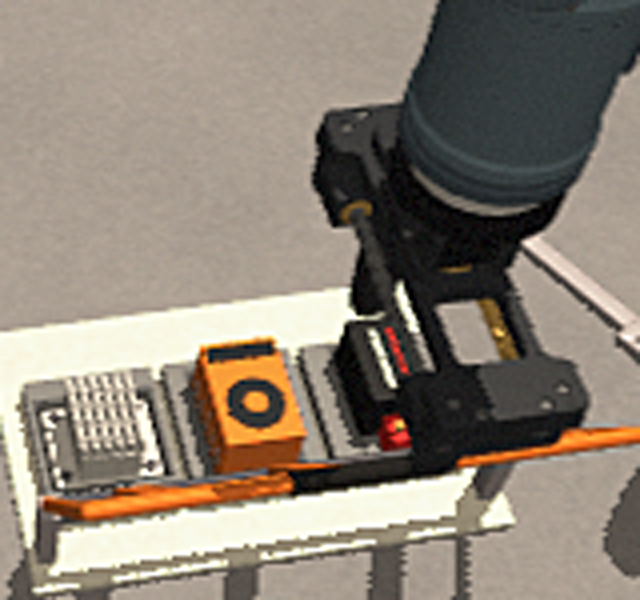

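```bash
python3 -m jog '0.025 0.002 0 0 -1; 0.05 0.002 0 0 -1; 0.07 0.002 0 0 -1; 0.085 0.002 0 0 -1; 0.095 0.002 0 0 -1; 0.095 0.002 0 0 -1'; python3 -m jog '0 0 0 0 -0.4; 0 0 0 0 0; 0 0 0 0 0.4; 0 0 0 0 0.6; 0 0 0 0 1; 0 0 0 0 1; 0 0 0 0 1; 0 0 0 0 1' 15; python3 st.py .679 .176 .204 -94.06;python3 - <<'E'
from h import *
cv2.imwrite('pics/scene10.png',get_image('scene')[:,:,::-1])
i=cv2.imread('pics/scene10.png')[:,:,::-1];crop('s',i,280,110,440,260,4,'pics/z10.png')
E
```

```text
t: 24.1
tcp_pos: [0.678, 0.1755, 0.2046]
tool_rot: [-1.263, 1.567, -2.908]
force: [-1.4, 0.4, -0.4]
gripper_width: 0.998
t: 24.77
tcp_pos: [0.6799, 0.1751, 0.2068]
tool_rot: [2.709, 1.571, 1.064]
force: [0.6, 0.5, -0.4]
gripper_width: 0.421
t 24.77 tcp [679.9 175.1 206.8] w 0.421 F [ 0.6  0.5 -0.4] joints [-0.24  0.66 -0.12  1.4   0.09  1.08 -0.45]
tool x [ 0.  0. -1.] tool y ang -4.3
shift tool mm [ 2.8 -1.  -0.8]
turn about world z 0.24 => about tool x (down) -0.24
```

View pics/z10.png

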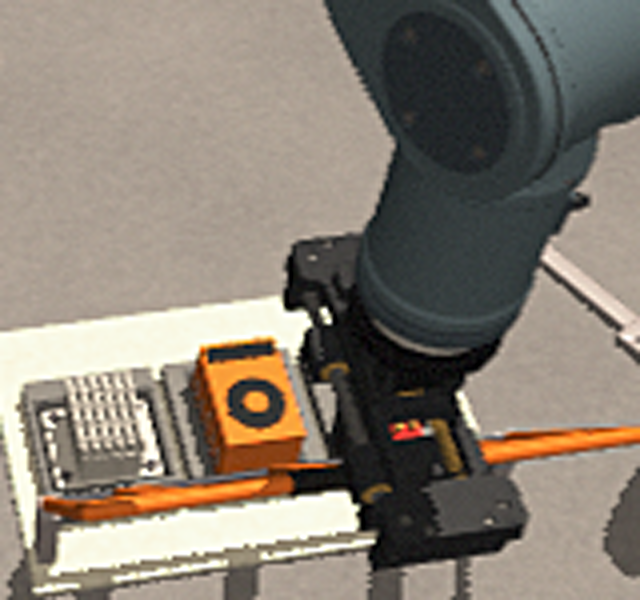

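Still closing (0.42); let it finish.

```bash
python3 -m jog '0 0 0 0 1; 0 0 0 0 1; 0 0 0 0 1; 0 0 0 0 1; 0 0 0 0 1' 15; python3 st.py
```

```text
t: 25.23
tcp_pos: [0.68, 0.1751, 0.2067]
tool_rot: [1.839, 1.571, 0.193]
force: [0.7, 0.4, 0.3]
gripper_width: 0.151
t 25.23 tcp [680.  175.1 206.7] w 0.151 F [0.7 0.4 0.3] joints [-0.24  0.66 -0.12  1.4   0.09  1.08 -0.45]
tool x [ 0.  0. -1.] tool y ang -4.3
```

```bash
python3 - <<'E'
import numpy as np
for th in np.r_[2.132:0:-.1066]: 
    x=-.175*np.cos(th)-.0931; z=.175*np.sin(th)-.1482
    print(round(th,2),'down',round(-z*1000,1),'y',round(x*1000,1))
print(148.2,-175-93.1)
E
```

```text
2.13 down 0.0 y 0.0
2.03 down -9.0 y -16.3
1.92 down -16.3 y -33.4
1.81 down -21.7 y -51.3
1.71 down -25.2 y -69.6
1.6 down -26.7 y -88.2
1.49 down -26.3 y -106.8
1.39 down -23.8 y -125.3
1.28 down -19.4 y -143.4
1.17 down -13.1 y -161.0
1.07 down -5.0 y -177.7
0.96 down 4.9 y -193.6
0.85 down 16.4 y -208.2
0.75 down 29.4 y -221.6
0.64 down 43.7 y -233.5
0.53 down 59.3 y -243.8
0.43 down 75.8 y -252.4
0.32 down 93.2 y -259.2
0.21 down 111.2 y -264.1
0.11 down 129.6 y -267.1
148.2 -268.1
```

```bash
python3 -m jog '-0.005 -0.008 0 0 1; -0.009 -0.0163 0 0 1; -0.013 -0.025 0 0 1; -0.0163 -0.0334 0 0 1; -0.019 -0.042 0 0 1; -0.0217 -0.0513 0 0 1; -0.0235 -0.060 0 0 1; -0.0252 -0.0696 0 0 1; -0.026 -0.079 0 0 1; -0.0267 -0.088 0 0 1' 15; python3 st.py
```

```text
t: 26.07
tcp_pos: [0.5909, 0.1818, 0.2337]
tool_rot: [-1.184, 1.571, -2.829]
force: [2.4, -0.2, 2.1]
gripper_width: 0.153
t 26.07 tcp [590.9 181.8 233.7] w 0.153 F [ 2.4 -0.2  2.1] joints [-0.27  0.49 -0.14  1.63  0.08  1.03 -0.51]
tool x [-0. -0. -1.] tool y ang -4.29
```

```bash
python3 -m jog '0.0004 -0.0188 0 0 1; 0.0029 -0.0373 0 0 1; 0.0073 -0.0554 0 0 1; 0.0136 -0.073 0 0 1; 0.0217 -0.0897 0 0 1; 0.0316 -0.1056 0 0 1; 0.0431 -0.1202 0 0 1; 0.0561 -0.1336 0 0 1; 0.0704 -0.1455 0 0 1; 0.086 -0.1558 0 0 1' 15; python3 st.py
```

```text
t: 26.9
tcp_pos: [0.4346, 0.1936, 0.1466]
tool_rot: [-1.614, 1.57, 3.024]
force: [6.0, 2.1, -1.5]
gripper_width: 0.151
t 26.9 tcp [434.6 193.6 146.6] w 0.151 F [ 6.   2.1 -1.5] joints [-0.36  0.39 -0.18  2.05  0.1   0.71 -0.68]
tool x [-0.001  0.    -1.   ] tool y ang -4.25
```

```bash
python3 -m jog '0.0165 -0.0086 0 0 1; 0.034 -0.0154 0 0 1; 0.052 -0.0203 0 0 1; 0.065 -0.0225 0 0 1; 0.073 -0.0236 0 0 1; 0.08 -0.024 0 0 1; 0.084 -0.024 0 0 1; 0.084 -0.024 0 0 1' 15; python3 st.py; python3 - <<'E'
from h import *
cv2.imwrite('pics/scene11.png',get_image('scene')[:,:,::-1])
i=cv2.imread('pics/scene11.png')[:,:,::-1];crop('s',i,260,140,420,260,4.5,'pics/z11.png')
E
```

```text
t: 27.57
tcp_pos: [0.4121, 0.1953, 0.063]
tool_rot: [-1.586, 1.57, 3.052]
force: [4.7, 1.5, -3.7]
gripper_width: 0.154
t 27.57 tcp [412.1 195.3  63. ] w 0.154 F [ 4.7  1.5 -3.7] joints [-0.42  0.52 -0.15  2.14  0.16  0.49 -0.76]
tool x [-0.001  0.    -1.   ] tool y ang -4.29
```

View pics/z11.png

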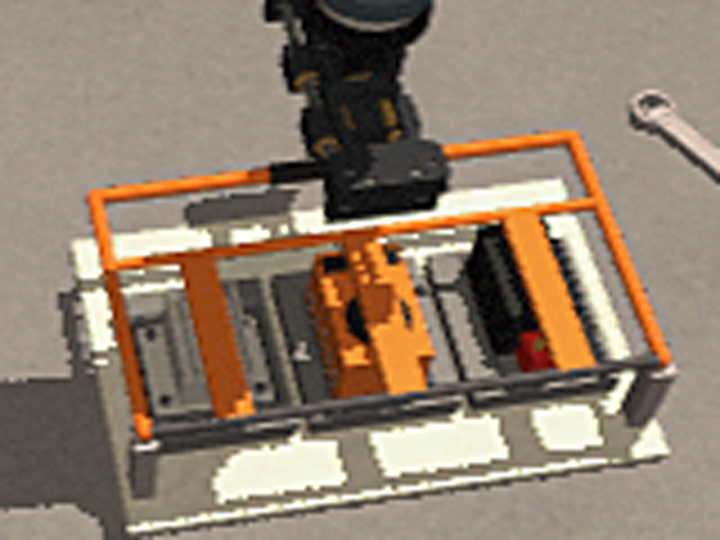

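Nearly down. Continuing slowly to the stop.

```bash
python3 -m jog '0.002 0 0 0 1; 0.004 0 0 0 1; 0.006 0 0 0 1; 0.007 0 0 0 1; 0.007 0 0 0 1' 15; python3 st.py;
```

```text
t: 28.03
tcp_pos: [0.4122, 0.1958, 0.0575]
tool_rot: [-2.989, 1.57, 1.649]
force: [0.2, 0.0, 18.9]
gripper_width: 0.153
t 28.03 tcp [412.2 195.8  57.5] w 0.153 F [ 0.2  0.  18.9] joints [-0.42  0.53 -0.15  2.14  0.16  0.48 -0.76]
tool x [-0.  0. -1.] tool y ang -4.28
```

```bash
python3 -m jog '0.002 0 0 0 1; 0.004 0 0 0 1; 0.006 0 0 0 1; 0.006 0 0 0 1; 0.006 0 0 0 1' 15; python3 st.py
```

```text
t: 28.45
tcp_pos: [0.4122, 0.1958, 0.0514]
tool_rot: [-3.071, 1.57, 1.567]
force: [0.5, 0.6, 15.7]
gripper_width: 0.149
t 28.45 tcp [412.2 195.8  51.4] w 0.149 F [ 0.5  0.6 15.7] joints [-0.43  0.54 -0.14  2.14  0.16  0.46 -0.77]
tool x [ 0.     0.001 -1.   ] tool y ang -4.27
```

The force is a steady 16–19 N and the fingers now slide on the bar, so it's against a stop. I'll open slightly, lift clear and verify.

```bash
python3 -m jog '0 0 0 0 0.6; 0 0 0 0 0.4; 0 0 0 0 0.4; 0 0 0 0 0.4; 0 0 0 0 0.4; 0 0 0 0 0.4'; python3 -m jog '-0.01 0 0 0 0.4; -0.03 0 0 0 0.4; -0.06 0 0 0 0.4; -0.1 0 0 0 0.4; -0.14 0 0 0 0.4; -0.16 -0.01 0 0 0.4; -0.16 -0.01 0.03 0 0.4; -0.16 -0.01 0.07 0 0.4; -0.16 -0.01 0.11 0 0.4; -0.16 -0.01 0.15 0 0.4';  python3 -m jog '0 0 0.04 0 0.4; 0 0 0.08 0 0.4; 0 0 0.12 0 0.4;0 0 0.12 0 0.4'; python3 st.py; python3 - <<'E'
from h import *
cv2.imwrite('pics/scene12.png',get_image('scene')[:,:,::-1]);cv2.imwrite('pics/top12.png',get_image('top')[:,:,::-1])
i=cv2.imread('pics/scene12.png')[:,:,::-1];crop('s',i,260,140,420,260,4.8,'pics/z12.png')
i=cv2.imread('pics/top12.png')[:,:,::-1];crop('s',i,165,140,305,270,4.4,'pics/z12t.png')
E
```

```text
t: 28.95
tcp_pos: [0.4123, 0.195, 0.0502]
tool_rot: [-1.049, 1.57, -2.695]
force: [-0.6, 0.9, 0.2]
gripper_width: 0.304
t: 29.78
tcp_pos: [0.391, 0.045, 0.2113]
tool_rot: [1.987, 1.57, 0.342]
force: [0.8, -0.5, 0.3]
gripper_width: 0.293
t: 30.12
tcp_pos: [0.3813, -0.0799, 0.2111]
tool_rot: [0.234, 1.569, -1.421]
force: [-0.2, 0.2, -0.1]
gripper_width: 0.301
t 30.12 tcp [381.3 -79.9 211.1] w 0.301 F [-0.2  0.2 -0.1] joints [0.08 0.13 0.01 2.21 0.   0.8  0.  ]
tool x [ 0.    -0.002 -1.   ] tool y ang -4.84
```

View pics/z12.png

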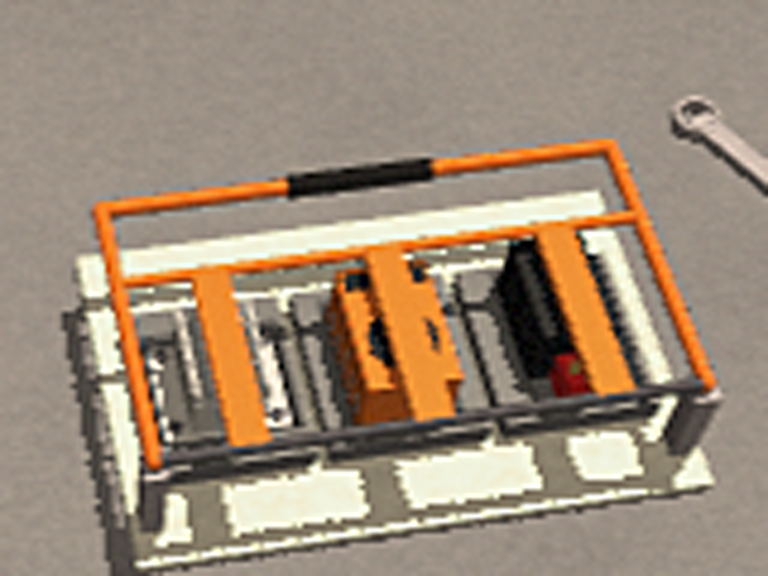

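View pics/z12t.png

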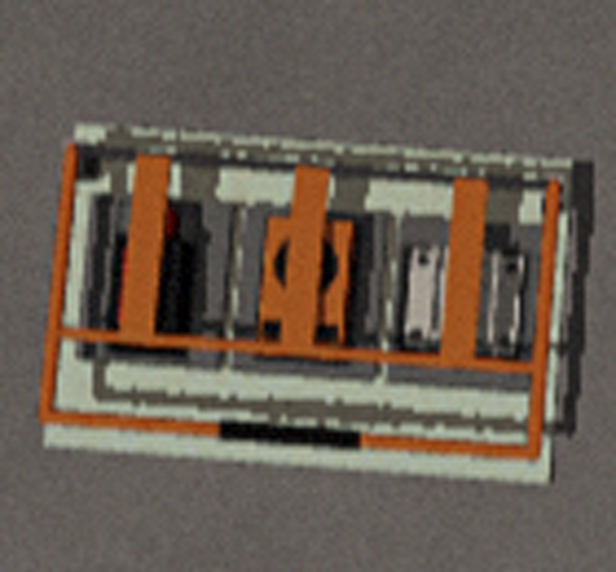

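```bash
python3 - <<'E'
from grip import *
import grip
X=tri((165+290/4.4-.5,140+433.5/4.4-.5),(260+360/4.8-.5,140+177/4.8-.5));print(X)
w=np.array([.5124-.1*np.cos(np.radians(4.06)),.1882+.1*np.sin(np.radians(4.06))])
for z in(.06,.07,.08,.09):print(z,prj('scene',[w[0],w[1],z]),prj('top',[w[0],w[1],z]))
E
python3 tf.py scene "[(260+360/4.8-.5,140+177/4.8-.5,.07)]"; python3 tf.py top "[(165+290/4.4-.5,140+433.5/4.4-.5,.07)]"
```

```text
[0.41500353 0.1943388  0.07572371]
0.06 [[333.59953706 179.11442313]] [[230.40823008 239.21667164]]
0.07 [[334.01729203 176.94656191]] [[230.0936208 238.9513982]]
0.08 [[334.4411083  174.74724676]] [[229.77495406 238.68270356]]
0.09 [[334.87111873 172.51578812]] [[229.45215083 238.41052111]]
(334.5, 176.375, 0.07) tray [-101.8    1.9] world [410.9 197.3]
(230.4090909090909, 238.02272727272725, 0.07) tray [-97.3  -0.7] world [415.3 194.4]
```

```bash
python3 - <<'E'
from grip import *
for n,f,bx in(('top','pics/top12.png',(212,232,250,245)),('scene','pics/scene12.png',(316,170,354,184))):
    i=cv2.imread(f);x0,y0,x1,y1=bx;m=np.zeros(i.shape[:2],np.uint8)
    m[y0:y1,x0:x1]=(i[y0:y1,x0:x1].max(2)<55)*255
    c=max(cv2.findContours(m,0,1)[0],key=cv2.contourArea);r=cv2.minAreaRect(c);M=cv2.moments(m*(cv2.drawContours(np.zeros_like(m),[c],0,1,-1)>0),True)
    p=(M['m10']/M['m00'],M['m01']/M['m00']);print(n,r,p)
    if n=='top':a=p
    else:b=p
X=tri(a,b);print(X,'angle',np.arcsin((X[2]-.07)/.175))
s=cv2.imread('pics/scene12.png');t=cv2.imread('pics/top12.png')
cv2.imwrite('pics/f.png',s)
E
```

```text
top ((230.441162109375, 238.2646942138672), (31.13878059387207, 3.6814322471618652), 4.39870548248291) (230.21848739495798, 238.26050420168067)
scene ((334.3999938964844, 176.70001220703125), (4.217181205749512, 29.39623260498047), 82.87498474121094) (334.43650793650795, 176.68253968253967)
[0.41444871 0.19492371 0.07348312] angle 0.019904857818327584
```

View pics/f.png

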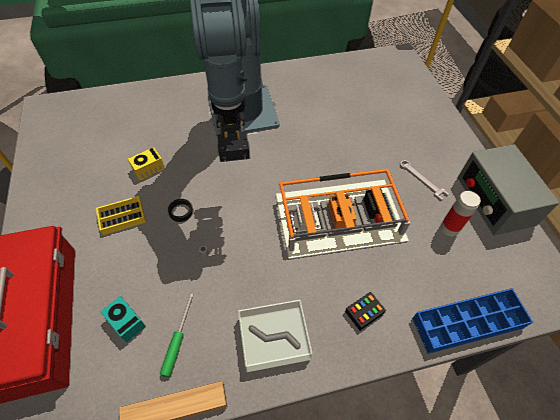

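The frame measures about 0.02 rad, which is down to within calibration error. It's resting on its stop over the seated modules. The bystanders look the same as in the first picture, and the gripper is clear. Handing in.

```bash
python3 -c "
from cell import *
print(hand_in())"
```

```text
the job is handed in; nothing more can be done
None
```

I fitted the orange charger, finned regulator and black converter into their own nests with the frame open. Then I swung the hold-down frame down onto its stop, let go and handed in at about 30 s. The hand-in gives no verdict.

**Last checks**
- **Modules:** Each one touched its pocket floor gently, at no more than 12 N upward at the wrist. The pictures show all three home in their pockets. The charger measured about 1 mm off centre; I did not measure the other two again after release.
- **Frame:** It took 16–19 N at the stop without moving further. Afterwards the grip triangulated at 73.5 mm, about 0.02 rad, which is zero within calibration error.
- **Surroundings:** The bystanders look unmoved by eye, and the gripper is clear with no force on it.

**Disagreements:** The nests measured about 3 mm further along the tray's x than the tray's edge implied, so I used the nests themselves. The top and scene cameras also differed by 2–4 mm on where the modules started. I settled that by measuring each module in the scene view while it was held over its nest.

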